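# Build up the ejector side of a small mould

### The arm

A 7-joint arm with a two-finger parallel gripper is mounted at the origin on the work surface. World frame = base frame: x ahead of the robot, y to its left, z up, the work surface at z = 0. Lengths are in m, angles in degrees, forces in N, time in s.
With the tool pointing down it reaches from about 0.425 to 1.025 m from the base axis. Payload 9.4 kg.
Tool frame: the origin (TCP) lies midway between the tips of the shut fingers; the grasp point (between the pads) lies 19 mm behind it; z points along the fingers, y is the line along which they close (so a half turn about z gives the same grasp; the last joint's range is limited). The gripper opens to 85 mm and grips with 20 to 120 N. Pads are 22 mm wide; open, the fingers measure 114 mm over their backs; the gripper's body (76 mm by 85 mm) begins 54 mm behind the grasp point. The pads swing forward as they close: fully open they stand 13 mm farther back than shut.
Start: joints at [62.355, 34.337, -0.143, 91.639, 0.103, 54.024, -4.572], TCP at [0.286, -0.666, 0.231] pointing down, gripper open.
Joint ranges: [-147.43, 147.43], [-19.82, 112.94], [-74.19, 73.91], [6.32, 146.72], [-59.91, 239.91], [6.04, 106.73], [-150.56, 150.56]. Speed limits (degrees/s): [127.2, 127.2, 172.46, 172.46, 180, 180, 180].

### API

Orientations are given as a 3x3 rotation matrix whose columns are the frame's x, y, z axes.
In Python, from cell import ctrl gives the robot as it stands. The module is installed in compiled form; this text tells all that it offers.
- The arm moves only by the tool apply_moves, never from a script. Its argument "rows" is text: rows parted by semicolons, each of 4 numbers parted by spaces: the shift along the tool's x, y, z in cm, then the turn about the tool's z in rad. A call has 1 to 12 rows; each row shifts and turns the commanded pose from where the row before left it, along the tool's axes as they then stand; what a row does not reach is not made up. A row lasts 1/8 s, in which the tool goes at most 62.5 mm and 10.7 degrees, less where a joint would pass 70% of its speed; a pose out of reach is approached as far as the arm can. A call is refused whole if a number of a shift passes 6.25 or a number of a turn 0.188, either way. A call with a gripper value outside its range is refused whole. "gripper" is the closure, from 0 (fully open) to 1 (shut), set as the call begins (left out, the last holds). The fingers move at their own pace and stop on an object; the grip force is fixed at half the most. Time passes only in rows, so rows that do not move let the fingers close. It gives the time, the measured TCP pose, the force, the opening and the grip force at its end, in the units of the state.
- ctrl.state(): the state, without advancing time (a new reading comes with each control period).
- ctrl.grab_frame(name): name is "side" or "top" or "wrist"; returns a dict with "img" (420x560x3 uint8, red, green, blue), "fx", "fy", "cx", "cy" (pixels), "D" ([k1, k2, p1, p2, k3] as OpenCV has them; the pictures are not rectified), "eye" and "attitude" of the camera in the world. Camera axes: x right, y down, z forward; pixel columns grow to the right and rows downward; lengths in m; the calibration is good to about 2 mm. A picture is of the moment at which its call begins. There is no depth.
- ctrl.hand_in(): hands the job in; it is judged then, once.
Trained networks look in the newest picture that a camera, given by its name, has taken for a name from the list of things; names that differ only in an ending like _2 or _b are one class to them, and where a whole thing is asked for, a point or a joint stands for the part that bears it (a point fixed in the world has none). Each returns a list of dicts, best first, with "p" (0 to 1); they miss things now and then, are a little off and sometimes report something else, mostly with a low value. They report only what shows in the picture. A call takes as long as a camera call. They do not tell look-alikes from the thing itself.
- ctrl.find_in(camera, query): "uv" ([column, row] in pixels, amid what is visible of it).
The state is a dict: "clock": time; "qpos": joint angles; "qvel": joint speeds; "tau": joint torques, N m; "tool_pos": TCP position; "tool_rot": TCP orientation; "wrist_force": force on the tool from outside, world axes, zero at the start; "torque": the same for the moment, N m; "opening": finger opening in m; "grip_force": force on a finger pad.
Only numpy, scipy, OpenCV 4.12 (cv2) and the standard library are available. Lean on these libraries where they do the work, as an engineer would, in place of code of your own. Each camera call takes 0.05 s, during which the arm holds its last target. There are 200 camera calls.

### The job

Build up the mould on the clamping plate: stand the yellow-marked spacer block on the outline beside the plate's yellow end, the blue-marked one on the outline beside its blue end, and the steel pillar upright on the circle midway between them. Then lay the aluminium support plate flat across both spacers, centred over the clamping plate and lengthwise along it, and set the copper core, step up, on the middle of the support plate, lengthwise along it. Leave the oil bottle, grinder and box of stones where they are.

Things in the scene. Friction and masses are not known exactly. Their poses are not given: they have to be found in the camera images.
- clamp_plate: Bright steel plate fixed flat on the bench, 200 (its x) x 100 (y) x 18 mm thick, any yaw. Origin: centre of its underside; z up. A strip along its +x end is painted yellow, along its -x end blue. Flat black outlines, 26 (x) x 66 (y) mm, on its top at x = +60 mm (yellow end) and x = -60 mm (blue end), y = 0; a black circle 28 mm across marks the middle (0, 0).
- yellow_spacer_c (a point): Loose dark steel spacer block with a yellow paint band across the middle of its top and down its long sides: 26 (its x) x 66 (its y) x 40 mm high, about 0.5 kg, standing on the bench to either side of the clamping plate, any yaw. This point is its centre, 20 mm above its underside; z up. A half turn makes no difference.
- blue_spacer_c (a point): Loose dark steel spacer block with a blue paint band across the middle of its top and down its long sides: 26 (its x) x 66 (its y) x 40 mm high, about 0.5 kg, standing on the bench to either side of the clamping plate, any yaw. This point is its centre, 20 mm above its underside; z up. A half turn makes no difference.
- pillar_c (a point): Loose round support pillar of bright steel, 26 mm in diameter and 38 mm high (2 mm lower than the spacers), about 0.16 kg, standing upright on the bench to either side of the clamping plate. This point is its centre, 19 mm above its underside; z up along the pillar.
- support_plate_c (a point): Loose flat aluminium support plate, 160 (its x) x 60 (its y) x 14 mm thick, about 0.36 kg, a dark hole near each corner and a thin black 51 x 37 mm outline at the middle of its top; lies flat on the bench on the robot's right. This point is its centre, 7 mm above its underside; z up. A half turn makes no difference.
- core_c (a point): Loose copper core: a block 50 (its x) x 36 (its y) x 22 mm with a smaller step, 32 x 18 x 10 mm, centred on its top, 32 mm high in all, about 0.38 kg, lying step up on the bench to either side of the clamping plate. This point is its centre, 16 mm above its underside; z up. A half turn makes no difference.
- oil_bottle: Bystander: loose yellow oil bottle with a red cap, 52 mm in diameter, 120 mm high, standing beyond the work. Origin: centre of its underside.
- grinder: Bystander: loose black hand grinder with a steel nose, about 180 mm long, 30 mm wide and 28 mm high, lying beyond the work, its nose along its +x. Origin: on the bench under the middle of its black body.
- stone_box: Bystander: loose open blue box with polishing stones, 80 (x) x 120 (y) x 35 mm high, beyond the work. Origin: centre of its underside.
Mind the look-alikes: they are no part of the job. Leave any green or turquoise look-alike of the part that bears yellow_spacer_c alone.

How it is judged:
By the outcome, as a careful person would: the job done as asked, in the order asked, and still so for the second after the job is handed in, with the robot touching nothing.
It also fails if it takes over 133 s, if anything falls off the work surface, if the arm or the gripper's body presses on something with over 40 N, if the wrist force passes 120 N, or if a joint passes its speed limit or range.

## Working session

There is one attempt and no reset: what is moved stays moved. The work goes in short steps, Python scripts to look and compute and a tool call to move; the robot and the scene stay as the last step left them, time stands still between calls to the robot, and variables do not carry over. Pictures are saved under pics/ and viewed, at most 14 in all, crops included, and the job is handed in when it is done.

Besides the shell and the picture viewer there is one more tool, called as name(argument=value, ...), one argument or row to a line, values as JSON. apply_moves: Moves the arm, as the interface text tells. Its arguments: {"type":"object","properties":{"rows":{"type":"string"},"gripper":{"type":"number"}},"required":["rows"]}

```bash
mkdir -p pics; cat > h.py <<'E'
import numpy as np, cv2
from cell import ctrl
def grab(n,save=None):
    f=ctrl.grab_frame(n)
    if save: cv2.imwrite('pics/'+save,f['img'][:,:,::-1])
    return f
def K(f): return np.array([[f['fx'],0,f['cx']],[0,f['fy'],f['cy']],[0,0,1.]])
def ray(f,uv):
    p=cv2.undistortPoints(np.array(uv,float).reshape(-1,1,2),K(f),np.array(f['D'],float)).reshape(-1,2)
    d=np.c_[p,np.ones(len(p))]@np.array(f['attitude']).T
    return np.array(f['eye'],float),d/np.linalg.norm(d,axis=1)[:,None]
def onz(f,uv,z):
    e,d=ray(f,uv); return e+d*((z-e[2])/d[:,2])[:,None]
def tri(rs):
    A=np.zeros((3,3));b=np.zeros(3)
    for e,d in rs:
        P=np.eye(3)-np.outer(d,d);A+=P;b+=P@e
    x=np.linalg.solve(A,b);return x,[np.linalg.norm((np.eye(3)-np.outer(d,d))@(x-e)) for e,d in rs]
def proj(f,X):
    R=np.array(f['attitude']);t=-R.T@np.array(f['eye'])
    return cv2.projectPoints(np.array(X,float).reshape(-1,3),cv2.Rodrigues(R.T)[0],t,K(f),np.array(f['D'],float))[0].reshape(-1,2)
E
python3 - <<'E'
from h import *
np.set_printoptions(precision=4,suppress=True)
F={n:grab(n,n+'0.png') for n in('top','side','wrist')}
print({k:(v['eye'],np.array(v['attitude'])[:,2]) for k,v in F.items()})
for q in ['clamp_plate','yellow_spacer_c','blue_spacer_c','pillar_c','support_plate_c','core_c','oil_bottle','grinder','stone_box']:
    for n in('top','side'):
        r=ctrl.find_in(n,q); print(q,n,[(np.round(x['uv']).tolist(),round(x['p'],2),onz(F[n],x['uv'],.02)[0][:2].round(3).tolist()) for x in r[:4]])
s=ctrl.state();print(s['tool_pos'],s['tool_rot'],s['clock'])
E
```

```text
{'top': (array([0.4747, 0.0989, 1.2926]), array([ 0.0926, -0.0037, -0.9957])), 'side': (array([0.075 , 0.8331, 0.9571]), array([ 0.4038, -0.5874, -0.7014])), 'wrist': (array([ 0.355 , -0.6374,  0.3729]), array([-0.2709, -0.1144, -0.9558]))}
clamp_plate top [([310.0, 209.0], 0.78, [0.589, 0.008])]
clamp_plate side [([283.0, 206.0], 0.76, [0.6, 0.011]), ([387.0, 175.0], 0.64, [0.387, -0.325])]
yellow_spacer_c top [([144.0, 210.0], 0.85, [0.592, 0.441]), ([150.0, 248.0], 0.8, [0.493, 0.426]), ([109.0, 299.0], 0.73, [0.363, 0.529]), ([114.0, 245.0], 0.61, [0.5, 0.52])]
yellow_spacer_c side [([199.0, 340.0], 0.94, [0.505, 0.517]), ([230.0, 312.0], 0.9, [0.493, 0.415]), ([194.0, 299.0], 0.88, [0.594, 0.436]), ([239.0, 374.0], 0.62, [0.373, 0.531])]
blue_spacer_c top [([215.0, 212.0], 0.61, [0.584, 0.256])]
blue_spacer_c side [([240.0, 259.0], 0.71, [0.578, 0.261])]
pillar_c top [([420.0, 200.0], 0.68, [0.607, -0.279])]
pillar_c side [([328.0, 160.0], 0.39, [0.596, -0.281])]
support_plate_c top [([442.0, 282.0], 0.84, [0.394, -0.328]), ([311.0, 210.0], 0.35, [0.587, 0.007])]
support_plate_c side [([385.0, 176.0], 0.98, [0.391, -0.317])]
core_c top [([214.0, 270.0], 0.59, [0.435, 0.259])]
core_c side [([282.0, 286.0], 0.81, [0.428, 0.271])]
oil_bottle top [([228.0, 149.0], 0.74, [0.75, 0.222])]
oil_bottle side [([205.0, 223.0], 0.65, [0.754, 0.211])]
grinder top [([311.0, 148.0], 0.62, [0.749, 0.004])]
grinder side [([246.0, 188.0], 0.62, [0.749, 0.01])]
stone_box top [([387.0, 151.0], 0.91, [0.74, -0.198])]
stone_box side [([284.0, 159.0], 0.65, [0.731, -0.197]), ([247.0, 187.0], 0.4, [0.749, 0.004])]
[ 0.2862 -0.6661  0.2313] [[ 0.9188  0.3948 -0.    ]
 [ 0.3948 -0.9188 -0.0001]
 [-0.      0.0001 -1.    ]] 1.05
```

```bash
python3 - <<'E'
import cv2
a=cv2.imread('pics/top0.png');cv2.imwrite('pics/top0c.png',cv2.resize(a[120:345,70:370],None,fx=2.65,fy=2.65,interpolation=cv2.INTER_CUBIC))
cv2.imwrite('pics/top0r.png',cv2.resize(a[120:345,270:520],None,fx=2.65,fy=2.65,interpolation=cv2.INTER_CUBIC))
E
```

```text
(no output)
```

View pics/top0c.png

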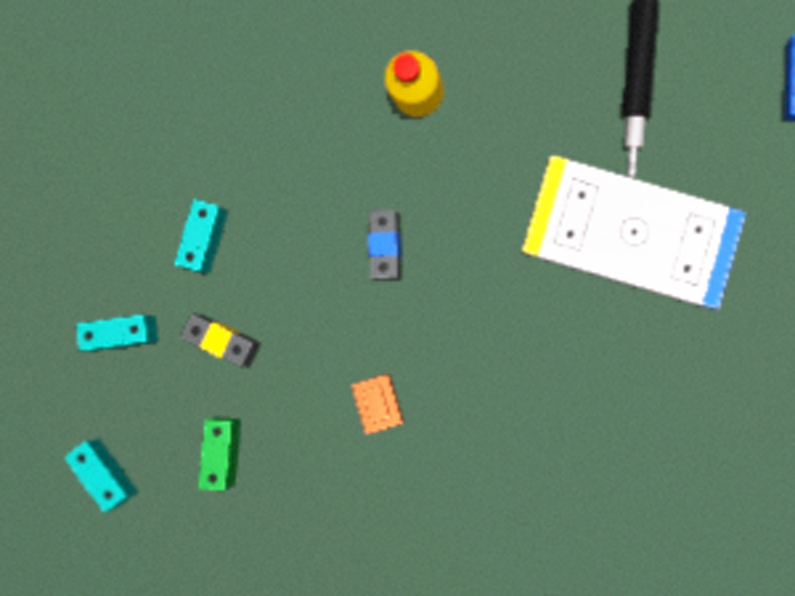

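View pics/top0r.png

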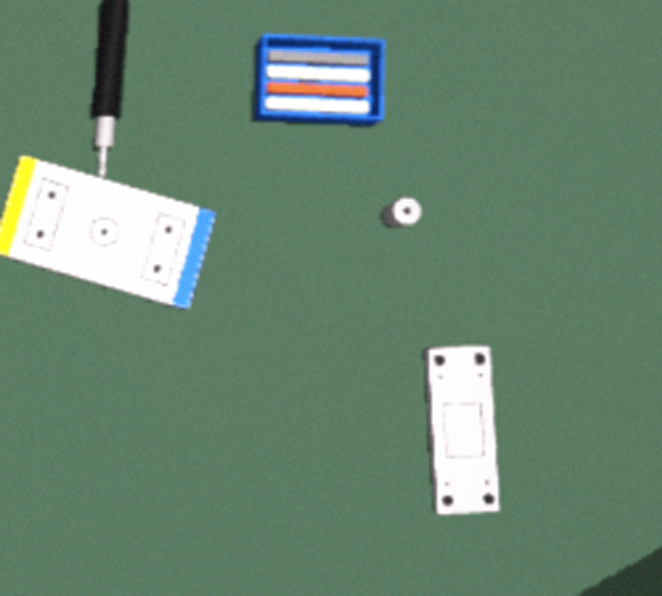

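View pics/side0.png

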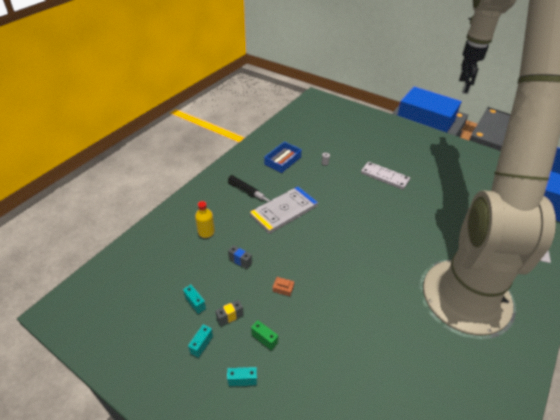

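```bash
cat >> h.py <<'E'
from scipy.optimize import minimize
S=4
def fgmask(f):
    im=cv2.GaussianBlur(f['img'],(3,3),0).astype(float)+1; r,g,b=im[...,0],im[...,1],im[...,2]
    m=(np.abs(g/(r+g+b)-CH[1])+np.abs(r/(r+g+b)-CH[0])>TH).astype(np.uint8)
    return m
CH=(0.27,0.40);TH=0.055
def box(dx,dy,h,n=None):
    if n: # cylinder radius dx/2
        t=np.arange(n)*2*np.pi/n; p=np.c_[dx/2*np.cos(t),dx/2*np.sin(t)]
    else: p=np.array([[1,1],[-1,1],[-1,-1],[1,-1]])*[dx/2,dy/2]
    return np.r_[np.c_[p,np.zeros(len(p))],np.c_[p,np.full(len(p),h)]]
def place(V,q):  # q = x,y,z(bottom),yaw rad
    c,s=np.cos(q[3]),np.sin(q[3]); return V@np.array([[c,-s,0],[s,c,0],[0,0,1]]).T+q[:3]
def fit(frames,V,q0,freez=False,pad=14,show=None):
    """fit pose of convex body V to silhouettes; returns q and IoUs"""
    jobs=[]
    for f in frames:
        p=proj(f,place(V,q0)); lo=np.floor(p.min(0)).astype(int)-pad; hi=np.ceil(p.max(0)).astype(int)+pad
        lo=np.maximum(lo,0); hi=np.minimum(hi,[560,420])
        m=f['mask'] if 'mask' in f else fgmask(f)
        m=m[lo[1]:hi[1],lo[0]:hi[0]]
        n,l,st,ce=cv2.connectedComponentsWithStats(m)
        if n<2: raise RuntimeError('no fg')
        k=1+np.argmax([st[i,4] for i in range(1,n)])
        m=(l==k).astype(np.uint8); cs,_=cv2.findContours(m,0,1); m=cv2.drawContours(m*0,cs,-1,1,-1)
        m=(cv2.resize(m.astype(np.float32),None,fx=S,fy=S,interpolation=cv2.INTER_LINEAR)>.5).astype(np.uint8)
        jobs.append((f,lo,m))
    def each(q):
        out=[]
        for f,lo,m in jobs:
            h=cv2.convexHull(((proj(f,place(V,q))-lo+.5)*S-.5).astype(np.float32)).reshape(-1,2)
            a=cv2.fillConvexPoly(np.zeros_like(m),np.round(h*16).astype(np.int32),1,shift=4)
            out.append((np.sum(a!=m)/m.sum(), np.sum(a&m)/np.sum(a|m)))
        return np.array(out)
    sc=np.array([.004,.004,.004,.06])
    idx=[0,1,2,3] if freez else [0,1,3]
    def full(v): q=np.array(q0,float); q[idx]+=v*sc[idx]; return q
    best=None
    for d in (-.35,0,.35):
        v0=np.zeros(len(idx)); v0[-1]=d/.06
        sim=np.vstack([v0]+[v0+1.5*e for e in np.eye(len(idx))])
        r=minimize(lambda v:each(full(v))[:,0].sum(),v0,method='Nelder-Mead',options=dict(initial_simplex=sim,xatol=.01,fatol=1e-5,maxiter=300))
        if best is None or r.fun<best.fun: best=r
    q=full(best.x); return q,each(q)[:,1]
SP=box(.026,.066,.040);PL=box(.026,.026,.038,24);SU=box(.160,.060,.014);CO=box(.050,.036,.022);CL=box(.2,.1,.018)
CORE=np.r_[CO,box(.032,.018,.010)+[0,0,.022]]
E
python3 - <<'E'
from h import *
import h
np.set_printoptions(precision=4,suppress=True)
F=[grab('top'),grab('side')]
im=F[0]['img'][300:340,300:400].reshape(-1,3).mean(0);print(im/im.sum())
im2=F[1]['img'][330:360,330:380].reshape(-1,3).mean(0);print(im2/im2.sum(), F[0]['img'][245:252,146:160].tolist()[3][:4])
h.CH=tuple((im/im.sum())[:2])
q={'clamp':(CL,.589,.008,-1.33-np.pi/2+np.pi),'ysp':(SP,.493,.420,.5-.0),'bsp':(SP,.584,.256,np.pi/2),'pil':(PL,.6,-.28,0),'sup':(SU,.394,-.325,0),'core':(CORE,.432,.262,0)}
for k,(V,x,y,a) in q.items():
  for a0 in ([a] if k=='pil' else [a,a+np.pi/2] ):
    try:
        r,i=fit(F,V,(x,y,0,a0),True);print(k,r[:3],np.degrees(r[3]),i)
    except Exception as e: print(k,e)
E
```

```text
[0.2894 0.3938 0.3167]
[0.3007 0.3824 0.3169] [[218, 196, 96], [254, 249, 22], [255, 252, 1], [255, 252, 3]]
clamp [0.5934 0.0134 0.0067] 72.9904153315245 [0.8881 0.8122]
clamp [0.5934 0.0133 0.007 ] 72.49102245680089 [0.9206 0.8383]
ysp [0.492  0.4165 0.0025] 154.31588174949368 [0.8765 0.8708]
ysp [0.4921 0.4164 0.0022] 154.47484876125128 [0.8766 0.872 ]
bsp [0.5829 0.2566 0.0025] 90.67971580594765 [0.8874 0.898 ]
bsp [0.583  0.2569 0.0031] 90.11168410429501 [0.8822 0.9011]
pil [ 0.6086 -0.2817  0.0048] -20.715314649330036 [0.9152 0.7602]
sup [ 0.3958 -0.3361  0.0056] 1.1701364301140589 [0.9491 0.8682]
sup [ 0.3957 -0.3364  0.0041] 1.1512588171636218 [0.9688 0.8692]
core [0.4286 0.2655 0.0076] 14.414894945739398 [0.8207 0.7715]
core [0.427  0.2652 0.007 ] 13.501030362051548 [0.8162 0.7735]
```

```bash
cat >> h.py <<'E'
def pose():
    s=ctrl.state();R=np.array(s['tool_rot']);p=np.array(s['tool_pos'])
    return s,p,np.degrees(np.arctan2(R[1,0],R[0,0]))
def plan(wps,step=.05):
    """waypoints (x,y,z,phi deg); prints rounded rows in tool axes"""
    s,p,ph=pose(); ph=np.radians(ph);p=p.copy(); rows=[]
    for w in wps:
        t=np.array(w[:3]);pt=np.radians(w[3])
        n=int(max(1,np.ceil(np.linalg.norm(t-p)/step-1e-3),np.ceil(abs(pt-ph)/.17)))
        for k in range(n,0,-1):
            d=(t-p)/k; X=np.array([np.cos(ph),np.sin(ph),0]);Y=np.array([np.sin(ph),-np.cos(ph),0])
            r=np.round([d@X*100,d@Y*100,-d[2]*100],2); th=np.round((ph-pt)/k,3)
            p=p+(r[0]*X+r[1]*Y)/100-[0,0,r[2]/100]; ph-=th
            rows.append('%g %g %g %g'%(*r,th))
    for i in range(0,len(rows),12): print('; '.join(rows[i:i+12]))
    print('t',s['clock'],'n',len(rows))
E
python3 - <<'E'
from h import *
plan([(.56,-.2,.23,45),(.56,.1,.23,55),(.492,.4165,.17,64.4)])
E
```

```text
3.96 -2.91 0.01 -0.035; 4.06 -2.77 0.01 -0.034; 4.15 -2.63 0.01 -0.035; 4.24 -2.48 0.01 -0.034; 4.32 -2.34 0.01 -0.035; 4.4 -2.19 0.01 -0.034; 4.47 -2.03 0.01 -0.035; 4.54 -1.88 0.01 -0.034; 4.61 -1.72 0.02 -0.035; 4.66 -1.56 0.01 -0.034; 4.72 -1.4 0.02 -0.035; 3.54 -3.53 -0 -0.029
3.64 -3.43 -0 -0.029; 3.73 -3.32 -0 -0.029; 3.83 -3.22 -0 -0.029; 3.92 -3.1 -0 -0.029; 4.01 -2.99 -0 -0.029; 3.15 -3.39 0.86 -0.023; 3.22 -3.32 0.86 -0.024; 3.3 -3.24 0.86 -0.023; 3.38 -3.16 0.85 -0.024; 3.45 -3.08 0.86 -0.023; 3.52 -2.99 0.85 -0.024; 3.59 -2.91 0.86 -0.023
t 1.15 n 24
```

apply_moves(
  rows="4 -2.9 0 -0.035; 4.1 -2.8 0 -0.035; 4.2 -2.6 0 -0.035; 4.2 -2.5 0 -0.035; 4.3 -2.3 0 -0.035; 4.4 -2.2 0 -0.035; 4.5 -2 0 -0.035; 4.5 -1.9 0 -0.035; 4.6 -1.7 0 -0.035; 4.7 -1.6 0 -0.035; 4.7 -1.4 0 -0.035; 3.5 -3.5 0 -0.03",
  gripper=0,
)

```text
clock: 2.65
tool_pos: [0.5612, -0.1482, 0.2313]
tool_rot: [[0.681, 0.733, 0.002], [0.733, -0.681, 0.0], [0.001, 0.001, -1.0]]
wrist_force: [-0.5, 1.2, 0.2]
opening: 0.0855
grip_force: 0.0
```

apply_moves(
  rows="3.6 -3.4 0 -0.03; 3.7 -3.3 0 -0.03; 3.8 -3.2 0 -0.03; 3.9 -3.1 0 -0.03; 4 -3 0 -0.03; 3.2 -3.4 0.9 -0.023; 3.2 -3.3 0.9 -0.023; 3.3 -3.2 0.8 -0.023; 3.4 -3.2 0.8 -0.023; 3.4 -3.1 0.9 -0.023; 3.5 -3 0.9 -0.023; 3.6 -2.9 0.9 -0.023",
)

```text
clock: 4.15
tool_pos: [0.4855, 0.416, 0.1701]
tool_rot: [[0.424, 0.905, 0.0], [0.905, -0.424, 0.0], [0.0, 0.0, -1.0]]
wrist_force: [-0.0, -0.4, 1.1]
opening: 0.0856
grip_force: 0.0
```

```bash
python3 - <<'E'
from h import *
np.set_printoptions(precision=4,suppress=True)
s,p,ph=pose();print(p,ph,s['clock'],s['qpos'])
f=grab('wrist','w1.png')
im=f['img'].reshape(-1,3).astype(float);c=np.median(im/ (im.sum(1,keepdims=True)+1),0);print(c,f['eye'])
import h;h.CH=tuple(c[:2])
q,i=fit([f],SP,(.492,.4165,0,np.radians(154.4)),pad=25);print(q,np.degrees(q[3]),i)
o=f['img'][:,:,::-1].copy();o[fgmask(f)==1]=o[fgmask(f)==1]//2+np.array([0,0,120],np.uint8)
for a in proj(f,place(SP,q)): cv2.circle(o,tuple(int(v) for v in a),2,(255,0,255),-1)
cv2.imwrite('pics/w1o.png',o)
E
```

```text
[0.4855 0.416  0.1701] 64.88105306416006 4.15 [-36.216   32.964  -14.2466 105.923   11.4551  42.4809 -81.8582]
[0.2968 0.3762 0.3249] [0.5174 0.4827 0.3125]
[0.4906 0.4143 0.     2.6901] 154.1321381073318 [0.9102]
```

View pics/w1o.png

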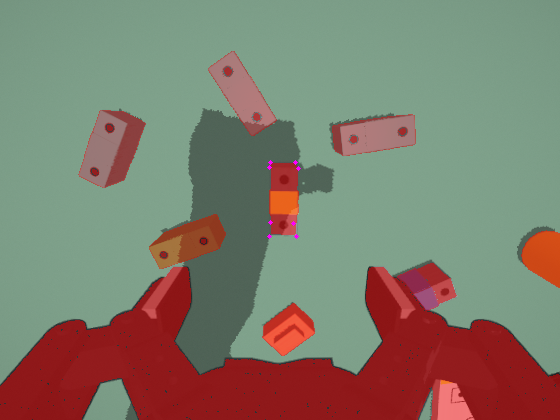

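```bash
python3 - <<'E'
from h import *
plan([(.4908,.4148,.09,64.1),(.4908,.4148,.008,64.1)],.03)
E
```

```text
-0.14 0.38 2.64 0.007; -0.14 0.38 2.64 0.007; -0.14 0.39 2.64 0.007; 0 -0 2.73 0; 0 -0 2.74 0; 0 -0 2.73 0
t 4.2 n 6
```

apply_moves(
  rows="-0.14 0.38 1.3 0.007; -0.14 0.38 1.3 0.007; -0.14 0.39 2 0; 0 0 2.6 0; 0 0 3 0; 0 0 3 0; 0 0 2 0; 0 0 1 0; 0 0 0 0",
  gripper=0.45,
)

```text
clock: 5.32
tool_pos: [0.4944, 0.4054, 0.0079]
tool_rot: [[0.438, 0.899, -0.0], [0.899, -0.438, -0.001], [-0.001, -0.0, -1.0]]
wrist_force: [-0.0, -0.2, 0.2]
opening: 0.047
grip_force: 0.0
```

apply_moves(
  rows="0 0 0 0; 0 0 0 0; 0 0 0 0; 0 0 0 0; 0 0 0 0",
  gripper=1,
)

```text
clock: 5.95
tool_pos: [0.494, 0.4068, 0.0095]
tool_rot: [[0.437, 0.899, 0.001], [0.899, -0.437, 0.001], [0.002, -0.0, -1.0]]
wrist_force: [-4.5, 1.1, 6.9]
opening: 0.0254
grip_force: 60.7
```

```bash
python3 - <<'E'
from h import *
s,p,ph=pose();print(p,ph,s['clock'],s['opening'],s['grip_force'])
plan([(*p[:2],.16,ph),(.55,.2,.2,110),(.594,.06,.17,162.6)])
E
```

```text
[0.4940371  0.40682429 0.00949244] 64.0888401645799 5.95 0.02535349667810934 60.65326452255249
0 0 -3.76 0; 0 0 -3.76 0; 0 0 -3.77 0; 0 0 -3.76 0; -3.23 2.81 -0.8 -0.16; -3.64 2.26 -0.8 -0.16; -3.95 1.66 -0.8 -0.16; -4.17 1 -0.8 -0.161; -4.27 0.33 -0.8 -0.16; -2.44 -0.11 0.5 -0.153; -2.4 -0.48 0.5 -0.153; -2.3 -0.84 0.5 -0.153
-2.14 -1.18 0.5 -0.153; -1.94 -1.49 0.5 -0.153; -1.69 -1.78 0.5 -0.153
t 5.95 n 15
```

apply_moves(
  rows="0 0 -3 0; 0 0 -4 0; 0 0 -5 0; 0 0 -5 0; -3.2 2.8 -1.2 -0.16; -3.6 2.3 -1.2 -0.16; -4 1.7 -1 -0.16; -4.2 1 -1 -0.16; -4.3 0.3 -0.8 -0.16; -2.4 -0.1 0 -0.153; -2.4 -0.5 0 -0.153; -2.3 -0.8 0 -0.153",
)

```text
clock: 7.45
tool_pos: [0.5726, 0.127, 0.23]
tool_rot: [[-0.724, 0.689, -0.001], [0.689, 0.724, -0.001], [-0.0, -0.001, -1.0]]
wrist_force: [0.3, 0.3, -5.3]
opening: 0.0251
grip_force: 60.3
```

apply_moves(
  rows="-2.1 -1.2 0 -0.153; -1.9 -1.5 0 -0.153; -1.7 -1.8 0 -0.153; 0 0 0 0; 0 0 0 0; 0 0 0 0; 0 0 0 0",
)

```text
clock: 8.32
tool_pos: [0.5936, 0.0596, 0.2304]
tool_rot: [[-0.954, 0.3, 0.0], [0.3, 0.954, -0.0], [-0.0, -0.0, -1.0]]
wrist_force: [1.1, 0.4, -5.9]
opening: 0.0248
grip_force: 60.3
```

```bash
python3 - <<'E'
from h import *
s,p,ph=pose();print(p,ph,s['clock'],s['opening'],s['qvel'])
f=grab('wrist','w2.png')
s,p,ph=pose();print(p,ph,s['clock'],s['opening'])
E
```

```text
[0.5935623  0.05961773 0.23036378] 162.52645954702822 8.325 0.02484699081611271 [ 0.10225327  0.13975059  0.07106391 -0.05460654  0.03950267  0.03814868
  0.10791531]
[0.59358584 0.05949476 0.23036893] 162.52299736051415 8.375 0.024998645411468026
```

View pics/w2.png

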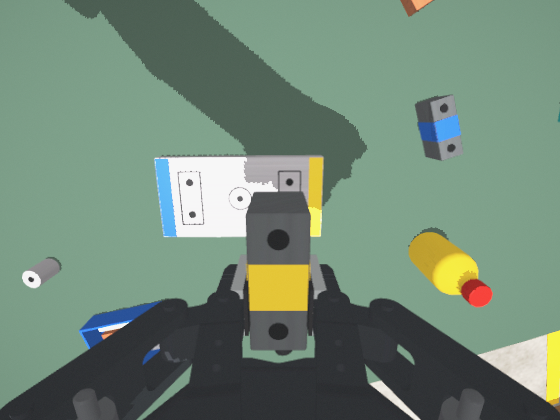

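```bash
cat >> h.py <<'E'
from scipy.optimize import least_squares
def sub(f,pts,w=4):
    g=cv2.cvtColor(f['img'],cv2.COLOR_RGB2GRAY)
    return cv2.cornerSubPix(g,np.array(pts,np.float32).reshape(-1,1,2),(w,w),(-1,-1),(3,50,.01)).reshape(-1,2)
def pts_fit(f,P,uv,q0,freez=False):
    """fit q (x,y,z,yaw) of body points P to pixels"""
    idx=[0,1,2,3] if freez else [0,1,3]
    def full(v): q=np.array(q0,float);q[idx]=v;return q
    r=least_squares(lambda v:(proj(f,place(P,full(v)))-uv).ravel(),np.array(q0)[idx],x_scale=[.01]*(len(idx)-1)+[.1],loss='soft_l1')
    return full(r.x),(proj(f,place(P,full(r.x)))-uv).round(1)
def tool(p): # world point -> tool xyz (m)
    s=ctrl.state();return np.array(s['tool_rot']).T@(np.array(p)-np.array(s['tool_pos']))
E
python3 - <<'E'
from h import *
np.set_printoptions(precision=4,suppress=True)
f=grab('wrist')
P=np.array([[-.1,.05],[-.1,-.05],[.1,.05],[.1,-.05],[-.073,.033],[-.047,.033],[-.047,-.033],[-.073,-.033]])
# image: yellow end right; which y is up? test both
c=np.array([[157,158],[165,236],[323,157],[320,236],[179,172],[200,172],[203,224],[181,224]],float)
u=sub(f,c);print(u)
for sg in (1,-1):
    Q=np.c_[P*[1,sg],np.full(8,.018)]
    for fz in (False,True):
        q,e=pts_fit(f,Q,u,(.593,.013,0,np.radians(72.7)),fz);print(sg,q,np.degrees(q[3]),e.tolist())
s,p,ph=pose()
for uv in [(278.5,288),(278,240),(278,331),(250,212),(308,212)]:
    w=onz(f,[uv],p[2]+.0305)[0];print(uv,tool(w))
E
```

```text
[[154.16   157.4369]
 [163.353  236.3101]
 [323.1123 156.2746]
 [320.3417 236.2332]
 [177.7713 171.6287]
 [198.7427 171.3673]
 [202.68   223.988 ]
 [183.5801 224.4022]]
1 [0.5931 0.0099 0.     1.2703] 72.78542974537089 [[-0.6, 0.0], [-0.2, 0.4], [0.5, -0.0], [0.2, 0.0], [-0.3, -0.0], [0.4, 0.0], [0.7, 0.0], [-0.8, -0.3]]
1 [ 0.5933  0.0095 -0.0014  1.2704] 72.78723304334171 [[-0.4, 0.2], [-0.0, 0.3], [0.1, 0.1], [-0.2, -0.1], [-0.1, 0.0], [0.5, 0.1], [0.8, -0.1], [-0.7, -0.5]]
-1 [ 0.6617 -0.0189  0.      1.0631] 60.91150714321214 [[2.3, 116.1], [-0.3, -34.2], [-19.7, 144.2], [1.1, -3.2], [0.1, 94.4], [-1.3, 98.4], [1.1, -0.7], [-0.4, -5.2]]
-1 [ 0.6623 -0.0205 -0.0059  1.0674] 61.158855937034716 [[3.3, 115.0], [0.2, -34.2], [-20.8, 142.2], [-0.8, -4.4], [0.6, 93.4], [-1.1, 97.2], [1.1, -1.3], [-0.1, -5.5]]
(278.5, 288) [ 0.0074 -0.0007 -0.0305]
(278, 240) [ 0.0293 -0.0009 -0.0305]
(278, 331) [-0.0144 -0.0009 -0.0305]
(250, 212) [ 0.0409 -0.0118 -0.0305]
(308, 212) [ 0.0409  0.0108 -0.0305]
```

```bash
python3 - <<'E'
from h import *
plan([(.6184,.0657,.16,162.785),(.6184,.0657,.06,162.785),(.6184,.0657,.0285,162.785)],.03)
E
```

```text
-0.72 0.45 2.35 -0.002; -0.73 0.45 2.34 -0.001; -0.72 0.44 2.35 -0.002; -0 0 2.5 0; -0 0 2.5 0; -0 0 2.5 0; -0 0 2.5 0; -0 0 1.57 0; -0 0 1.58 0
t 8.425 n 9
```

apply_moves(
  rows="-0.72 0.45 2.35 -0.002; -0.73 0.45 2.35 -0.002; -0.72 0.45 2.35 -0.001; 0 0 2.5 0; 0 0 2.5 0; 0 0 2.5 0; 0 0 2.5 0; 0 0 1.3 0; 0 0 1 0; 0 0 0.6 0; 0 0 0 0; 0 0 0 0",
)

```text
clock: 9.93
tool_pos: [0.6189, 0.0653, 0.0314]
tool_rot: [[-0.955, 0.296, 0.001], [0.296, 0.955, 0.0], [-0.001, 0.0, -1.0]]
wrist_force: [0.7, 0.6, -6.3]
opening: 0.0253
grip_force: 60.2
```

apply_moves(
  rows="0 0 0.1 0; 0 0 0.1 0; 0 0 0 0",
)

```text
clock: 10.3
tool_pos: [0.6185, 0.0652, 0.0288]
tool_rot: [[-0.955, 0.296, -0.0], [0.296, 0.955, -0.0], [0.0, -0.0, -1.0]]
wrist_force: [-0.1, 0.3, -5.8]
opening: 0.0252
grip_force: 60.2
```

apply_moves(
  rows="0 0 0.1 0; 0 0 0.05 0; 0 0 0 0",
)

```text
clock: 10.68
tool_pos: [0.6185, 0.0652, 0.0275]
tool_rot: [[-0.955, 0.296, 0.0], [0.296, 0.955, -0.0], [-0.0, -0.0, -1.0]]
wrist_force: [-1.1, -1.1, -0.1]
opening: 0.0251
grip_force: 61.1
```

apply_moves(
  rows="0 0 0 0; 0 0 0 0; 0 0 -1 0; 0 0 -3 0; 0 0 -5 0; 0 0 -5 0; 0 0 -3 0; 0 0 0 0; 0 0 0 0; 0 0 0 0",
  gripper=0.4,
)

```text
clock: 11.92
tool_pos: [0.6179, 0.065, 0.1962]
tool_rot: [[-0.955, 0.296, -0.002], [0.296, 0.955, -0.0], [0.002, -0.001, -1.0]]
wrist_force: [-0.5, -0.4, -0.2]
opening: 0.051
grip_force: 0.0
```

```bash
python3 - <<'E'
from h import *
np.set_printoptions(precision=4,suppress=True)
f=grab('wrist','w3.png');s,p,ph=pose();print(p,ph,s['clock'])
cv2.imwrite('pics/w3c.png',cv2.resize(f['img'][100:300,130:480,::-1],None,fx=2,fy=2))
E
```

```text
[0.618  0.0652 0.1962] 162.77936691118634 11.975
```

View pics/w3.png

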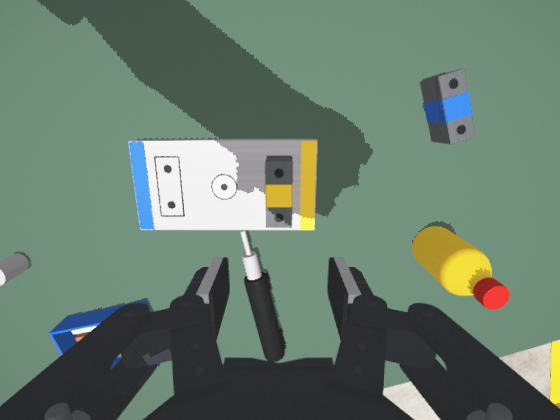

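```bash
cat >> h.py <<'E'
PP=np.c_[np.array([[-.1,.05],[-.1,-.05],[.1,.05],[.1,-.05],[-.073,.033],[-.047,.033],[-.047,-.033],[-.073,-.033]]),np.full(8,.018)]
E
python3 - <<'E'
from h import *
import h
np.set_printoptions(precision=4,suppress=True)
f=grab('wrist')
im=f['img'].reshape(-1,3).astype(float);h.CH=tuple(np.median(im/(im.sum(1,keepdims=True)+1),0)[:2])
c=np.array([[130,141],[142,230],[317,140],[315,230],[155,157],[178,157],[184,214],[162,216]],float)
q,e=pts_fit(f,PP,sub(f,c),(.593,.01,0,np.radians(72.7)));print('plate',q,np.degrees(q[3]),e.tolist())
T=np.array([[-.013,.033,.04],[.013,.033,.04],[-.013,-.033,.04],[.013,-.033,.04]])
g=np.array([.6109,.0672,.018,np.radians(72.785)])
print(proj(f,place(T,g)))
u=sub(f,[[266,157],[292,156],[266,226],[291,226]],3);print(u)
r,e=pts_fit(f,T,u,g);print('ysp',r,np.degrees(r[3]),e.tolist())
d=r[:2]-q[:2];c_,s_=np.cos(q[3]),np.sin(q[3]);print('in plate',c_*d[0]+s_*d[1],-s_*d[0]+c_*d[1])
b,i=fit([f],SP,(.583,.2569,0,np.radians(90.4)),pad=25);print('bsp',b,np.degrees(b[3]),i)
plan([(.585,.2,.2,185),(b[0],b[1],.12,np.degrees(b[3])+90)])
E
```

```text
plate [0.5931 0.01   0.     1.2724] 72.90092767792412 [[-0.4, -0.6], [-0.3, 0.5], [0.7, -0.4], [-0.1, 0.4], [0.0, 0.1], [-0.3, -0.2], [0.2, 0.1], [0.3, 0.5]]
[[265.021  160.4753]
 [293.0702 160.4825]
 [265.8354 227.6561]
 [292.1134 227.6642]]
[[266.3603 155.4165]
 [291.6376 155.6714]
 [266.     226.    ]
 [289.631  228.6718]]
ysp [0.6077 0.0676 0.018  1.254 ] 71.84872965279104 [[-1.4, 1.3], [1.4, 1.6], [-1.4, -1.6], [1.4, -3.9]]
in plate 0.05936137717419069 0.003036908703966215
bsp [0.5819 0.255  0.     1.5599] 89.37722720272576 [0.9265]
2.38 3.97 -0.13 -0.129; 1.85 4.24 -0.12 -0.129; 1.29 4.44 -0.13 -0.13; -0.09 2.75 4 0.049; 0.05 2.75 4 0.049
t 12.025 n 5
```

View pics/w3c.png

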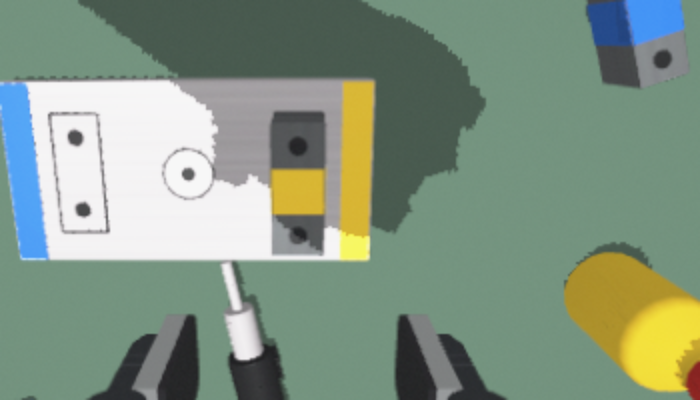

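```bash
python3 - <<'E'
from h import *
plan([(.5819,.255,.12,179.4)])
E
```

```text
1.81 3.41 1.52 -0.058; 1.61 3.51 1.53 -0.058; 1.41 3.6 1.52 -0.058; 1.2 3.68 1.53 -0.058; 0.98 3.73 1.52 -0.058
t 12.025 n 5
```

apply_moves(
  rows="1.8 3.4 1.5 -0.058; 1.6 3.5 1.5 -0.058; 1.4 3.6 1.5 -0.058; 1.2 3.7 1.5 -0.058; 1 3.7 1.5 -0.058; 0 0 0 0; 0 0 0 0; 0 0 0 0; 0 0 0 0",
)

```text
clock: 13.15
tool_pos: [0.583, 0.2536, 0.1225]
tool_rot: [[-1.0, 0.012, 0.0], [0.012, 1.0, -0.0], [-0.001, -0.0, -1.0]]
wrist_force: [0.3, -0.1, -0.9]
opening: 0.0511
grip_force: 0.0
```

```bash
python3 - <<'E'
from h import *
import h
np.set_printoptions(precision=4,suppress=True)
s,p,ph=pose();print(p,ph,s['clock'])
f=grab('wrist','w4.png');im=f['img'].reshape(-1,3).astype(float);h.CH=tuple(np.median(im/(im.sum(1,keepdims=True)+1),0)[:2])
b,i=fit([f],SP,(.582,.255,0,np.radians(89.4)),pad=25);print('bsp',b,np.degrees(b[3]),i)
b2,i=fit([f,grab('top')],SP,b,True,pad=20);print(b2,i)
plan([(b[0],b[1],.04,np.degrees(b[3])+90),(b[0],b[1],.008,np.degrees(b[3])+90)],.03)
E
```

```text
[0.583  0.2536 0.1225] 179.28407364734403 13.15
bsp [0.5826 0.2549 0.     1.5796] 90.50487286613172 [0.9215]
[ 0.5844  0.2549 -0.0083  1.5952] [0.9543 0.1044]
0.01 0.03 2.75 -0.007; 0.01 0.03 2.75 -0.007; 0.01 0.03 2.75 -0.007; -0 0 1.6 0; -0 0 1.6 0
t 13.25 n 5
```

apply_moves(
  rows="0 0.05 2.7 -0.007; 0 0.05 2.7 -0.007; 0 0 2.8 -0.007; 0 0 1.6 0; 0 0 1.1 0; 0 0 0.5 0; 0 0 0 0",
)

```text
clock: 14.12
tool_pos: [0.5826, 0.2557, 0.0085]
tool_rot: [[-1.0, -0.01, 0.0], [-0.01, 1.0, 0.0], [-0.0, 0.0, -1.0]]
wrist_force: [0.2, -0.1, -0.1]
opening: 0.0508
grip_force: 0.0
```

apply_moves(
  rows="0 0 0 0; 0 0 0 0; 0 0 0 0; 0 0 0 0; 0 0 0 0",
  gripper=1,
)

```text
clock: 14.75
tool_pos: [0.5829, 0.256, 0.0091]
tool_rot: [[-1.0, -0.01, 0.001], [-0.01, 1.0, 0.0], [-0.001, 0.0, -1.0]]
wrist_force: [-0.4, -0.5, 5.9]
opening: 0.0252
grip_force: 60.4
```

```bash
python3 - <<'E'
from h import *
np.set_printoptions(precision=4,suppress=True)
s,p,ph=pose();print(p,ph,s['clock'])
plan([(*p[:2],.12,ph),(.575,.02,.22,162.785),(.575,-.03,.22,162.785)])
E
```

```text
[0.5829 0.256  0.0091] -179.41332645747286 14.75
0 0 -3.7 0; 0 0 -3.7 0; 0 0 -3.69 0; 0.03 -0.66 -0.28 -0.166; 0.14 -0.64 -0.28 -0.166; 0.24 -0.61 -0.28 -0.166; 0.34 -0.56 -0.28 -0.166; 0.43 -0.5 -0.28 -0.166; 0.5 -0.42 -0.28 -0.166; 0.57 -0.33 -0.28 -0.166; 0.61 -0.23 -0.28 -0.166; 0.64 -0.13 -0.28 -0.166
0.66 -0.02 -0.28 -0.166; 0.65 0.09 -0.28 -0.166; 0.63 0.19 -0.28 -0.166; 0.59 0.29 -0.28 -0.166; 0.53 0.39 -0.28 -0.166; 0.46 0.47 -0.28 -0.166; 0.37 0.54 -0.28 -0.166; 0.28 0.59 -0.28 -0.166; 0.18 0.63 -0.28 -0.166; 0.07 0.65 -0.28 -0.166; -0.04 0.65 -0.28 -0.166; -0.14 0.64 -0.28 -0.166
-0.25 0.61 -0.27 -0.166; -0.34 0.56 -0.28 -0.166; -0.43 0.49 -0.27 -0.166; -0.51 0.42 -0.28 -0.166; -0.57 0.33 -0.27 -0.166; -0.61 0.23 -0.28 -0.166; -0.64 0.12 -0.27 -0.166; -0.66 0.01 -0.28 -0.166; -0.65 -0.09 -0.27 -0.165; -0.62 -0.2 -0.28 -0.166; -0.58 -0.3 -0.27 -0.165; -0.53 -0.39 -0.28 -0.166
-0.45 -0.47 -0.27 -0.165; -0.37 -0.54 -0.28 -0.166; -0.28 -0.6 -0.27 -0.165; -1.48 -4.78 -0 -0
t 14.75 n 40
```

```bash
sed -i 's/t=np.array(w\[:3\]);pt=np.radians(w\[3\])/t=np.array(w[:3]);pt=ph+(np.radians(w[3])-ph+np.pi)%(2*np.pi)-np.pi/' h.py; python3 - <<'E'
from h import *
s,p,ph=pose()
plan([(*p[:2],.12,ph),(.575,-.047,.22,162.785)])
E
```

```text
0 0 -3.7 0; 0 0 -3.7 0; 0 0 -3.69 0; 0.16 -4.33 -1.43 0.044; -0.03 -4.33 -1.43 0.044; -0.23 -4.32 -1.43 0.045; -0.42 -4.31 -1.43 0.044; -0.61 -4.29 -1.43 0.045; -0.8 -4.25 -1.43 0.044; -0.98 -4.22 -1.42 0.045
t 14.75 n 10
```

apply_moves(
  rows="0 0 -3.7 0; 0 0 -3.7 0; 0 0 -3.7 0; 0.2 -4.3 -1.8 0.044; 0 -4.3 -1.8 0.044; -0.2 -4.3 -1.6 0.044; -0.4 -4.3 -1.4 0.044; -0.6 -4.3 -1.4 0.044; -0.8 -4.3 -1 0.045; -1 -4.2 -1 0.045; 0 0 0 0; 0 0 0 0",
)

```text
clock: 16.25
tool_pos: [0.5731, -0.0467, 0.2189]
tool_rot: [[-0.955, 0.295, -0.001], [0.295, 0.955, 0.0], [0.001, 0.0, -1.0]]
wrist_force: [0.5, -0.3, -5.0]
opening: 0.0253
grip_force: 60.7
```

apply_moves(
  rows="0 0 0 0; 0 0 0 0",
)

```text
clock: 16.5
tool_pos: [0.5735, -0.0457, 0.2191]
tool_rot: [[-0.956, 0.293, -0.0], [0.293, 0.956, 0.0], [0.001, 0.0, -1.0]]
wrist_force: [-0.1, -0.0, -4.9]
opening: 0.0251
grip_force: 60.7
```

```bash
python3 - <<'E'
from h import *
s,p,ph=pose();print(p,ph,s['clock'])
f=grab('wrist','w5.png')
E
```

```text
[ 0.57352129 -0.04567367  0.21905566] 162.93508346317734 16.5
```

View pics/w5.png

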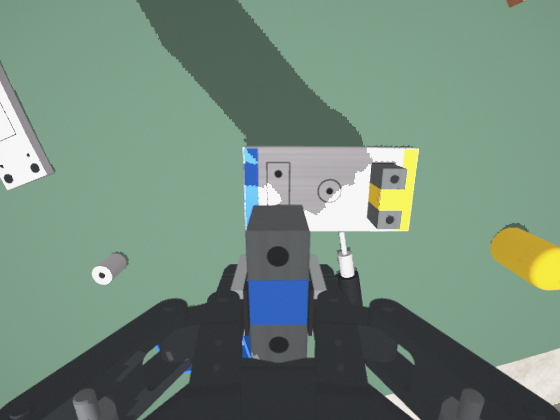

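```bash
python3 - <<'E'
from h import *
np.set_printoptions(precision=4,suppress=True)
f=grab('wrist');s,p,ph=pose()
for uv in [(278,302.5),(278,256.5),(278.5,345)]:
    print(uv,tool(onz(f,[uv],p[2]+.0309)[0]))
u=sub(f,[[243,149],[418,149],[410,231],[267,163],[289,163]],3)
P=PP[[0,2,3,4,5]]
q,e=pts_fit(f,P,u,(.593,.01,0,np.radians(72.8)));print(q,np.degrees(q[3]),e.tolist())
a=np.radians(162.85);X=np.array([np.cos(a),np.sin(a)]);Y=np.array([np.sin(a),-np.cos(a)])
for ox in (0,):
  w=[tool(onz(f,[uv],p[2]+.0309)[0])[:2] for uv in [(278,256.5),(278.5,345)]];o=np.mean(w,0)
  pl=np.array([.5931,.0100]);tg=pl-.06*np.array([np.cos(np.radians(72.85)),np.sin(np.radians(72.85))])
  t=tg-o[0]*X-o[1]*Y;print(o,tg,t)
  plan([(*t,.14,162.85),(*t,.06,162.85),(*t,.029,162.85)],.03)
E
```

```text
(278, 302.5) [ 0.0006 -0.0008 -0.0309]
(278, 256.5) [ 0.0222 -0.0008 -0.0309]
(278.5, 345) [-0.0217 -0.0006 -0.0309]
[0.5927 0.0099 0.     1.2686] 72.68404535606753 [[-1.4, 0.0], [0.7, 0.1], [0.2, 0.1], [0.1, -0.1], [0.0, 0.0]]
[ 0.0003 -0.0007] [ 0.5754 -0.0473] [ 0.5759 -0.0467]
-0.08 0 2.64 0; -0.08 0 2.64 0; -0.08 0 2.63 0.001; 0 0 2.67 -0; 0 0 2.67 -0; 0 0 2.66 -0; 0 0 1.55 -0; 0 0 1.55 -0
t 16.6 n 8
```

apply_moves(
  rows="-0.08 0 2.6 0; -0.08 0 2.6 0; -0.08 0 2.7 0.001; 0 0 2.7 0; 0 0 2.7 0; 0 0 2.6 0; 0 0 1.5 0; 0 0 1.2 0; 0 0 0.4 0; 0 0 0.1 0; 0 0 0 0; 0 0 0 0",
)

```text
clock: 18.1
tool_pos: [0.5762, -0.0476, 0.0288]
tool_rot: [[-0.955, 0.296, 0.001], [0.296, 0.955, -0.0], [-0.001, 0.0, -1.0]]
wrist_force: [-0.0, -0.2, -4.6]
opening: 0.025
grip_force: 60.4
```

apply_moves(
  rows="0 0 0.05 0; 0 0 0.05 0; 0 0 0 0",
)

```text
clock: 18.48
tool_pos: [0.5759, -0.0475, 0.0272]
tool_rot: [[-0.955, 0.296, -0.0], [0.296, 0.955, -0.0], [0.0, -0.0, -1.0]]
wrist_force: [-0.1, 0.3, -5.0]
opening: 0.0252
grip_force: 60.4
```

apply_moves(
  rows="0 0.07 0 0; 0 0 0.05 0; 0 0 0 0; 0 0 0 0",
)

```text
clock: 18.98
tool_pos: [0.5762, -0.0467, 0.0271]
tool_rot: [[-0.955, 0.296, 0.0], [0.296, 0.955, -0.0], [-0.0, 0.0, -1.0]]
wrist_force: [-2.6, -0.2, 3.4]
opening: 0.0253
grip_force: 61.4
```

apply_moves(
  rows="0 0 0 0; 0 0 0 0; 0 0 -1 0; 0 0 -3 0; 0 0 -5 0; 0 0 -5 0; 0 0 -3 0; 0 0 0 0; 0 0 0 0; 0 0 0 0",
  gripper=0.4,
)

```text
clock: 20.23
tool_pos: [0.5755, -0.047, 0.1958]
tool_rot: [[-0.955, 0.296, -0.002], [0.296, 0.955, 0.0], [0.002, -0.0, -1.0]]
wrist_force: [-0.0, 0.3, -0.5]
opening: 0.0517
grip_force: 0.0
```

```bash
python3 - <<'E'
from h import *
import h
np.set_printoptions(precision=4,suppress=True)
f=grab('wrist','w6.png');s,p,ph=pose();print(p,ph,s['clock'])
im=f['img'].reshape(-1,3).astype(float);h.CH=tuple(np.median(im/(im.sum(1,keepdims=True)+1),0)[:2])
T=np.array([[-.013,.033,.04],[.013,.033,.04],[-.013,-.033,.04],[.013,-.033,.04]])
o=f['img'][:,:,::-1].copy(); a=np.radians(72.85)
o=cv2.resize(o,None,fx=3,fy=3,interpolation=cv2.INTER_CUBIC)
pl=np.array([.5931,.01,0,a])
for sx in (.06,-.06):
    g=pl+[sx*np.cos(a),sx*np.sin(a),.018,0]
    for u in proj(f,place(T,g)): cv2.circle(o,tuple(int(round(v*3+1)) for v in u),3,(255,0,255),1)
for u in proj(f,place(PP[:4],pl)): cv2.circle(o,tuple(int(round(v*3+1)) for v in u),3,(0,0,255),1)
cc=proj(f,place(np.array([[0,0,.018]]),pl))[0];print(cc)
x0=int(cc[0]*3)-350;y0=max(0,int(cc[1]*3)-220);cv2.imwrite('pics/w6c.png',o[y0:y0+440,max(x0,0):max(x0,0)+700])
b,i=fit([f],PL,(.6086,-.2817,0,0),pad=25);print('pil',b,i)
plan([(.60,-.2,.2,162.8),(b[0],b[1],.13,162.8)])
E
```

```text
[ 0.5756 -0.0468  0.1958] 162.78307468756702 20.275
[333.5468 193.314 ]
pil [ 0.6083 -0.2841  0.     -0.2814] [0.9359]
-1.72 -3.48 -0.11 -0; -1.71 -3.48 -0.1 -0; -1.72 -3.47 -0.11 -0; -1.71 -3.48 -0.1 -0; -1.09 -2.6 2.33 -0; -1.1 -2.59 2.33 -0; -1.09 -2.6 2.34 -0
t 20.275 n 7
```

View pics/w6c.png

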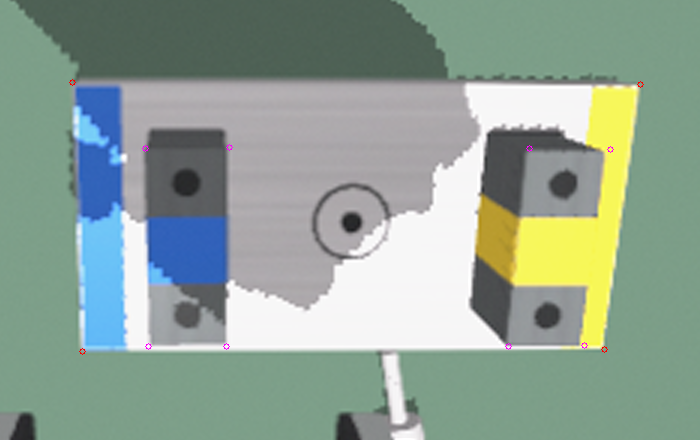

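```bash
python3 - <<'E'
from h import *
plan([(.59,-.12,.2,115),(.6083,-.2841,.14,72.85)],.04)
E
```

```text
-0.71 -1.31 -0.08 0.167; -0.92 -1.18 -0.09 0.167; -1.1 -1.01 -0.08 0.167; -1.25 -0.81 -0.09 0.166; -1.36 -0.6 -0.08 0.167; -3.13 -1.05 1.2 0.147; -3.25 -0.59 1.2 0.147; -3.3 -0.1 1.2 0.147; -3.28 0.38 1.2 0.147; -3.19 0.86 1.2 0.148
t 20.275 n 10
```

apply_moves(
  rows="-0.7 -1.3 0 0.167; -0.9 -1.2 0 0.167; -1.1 -1 0 0.167; -1.25 -0.8 0 0.167; -1.35 -0.6 0 0.167; -3.1 -1 1.1 0.147; -3.2 -0.6 1.1 0.147; -3.3 -0.1 1.1 0.147; -3.3 0.4 1.1 0.147; -3.2 0.9 1.1 0.147; 0 0 0 0; 0 0 0 0",
  gripper=0.4,
)

```text
clock: 21.78
tool_pos: [0.6089, -0.2821, 0.1411]
tool_rot: [[0.293, 0.956, -0.001], [0.956, -0.293, 0.001], [0.001, -0.001, -1.0]]
wrist_force: [0.3, -0.0, -0.8]
opening: 0.0514
grip_force: 0.0
```

apply_moves(
  rows="0 0 0 0; 0 0 0 0; 0 0 0 0",
)

```text
clock: 22.15
tool_pos: [0.6091, -0.2829, 0.142]
tool_rot: [[0.295, 0.956, 0.0], [0.956, -0.295, -0.0], [0.0, 0.0, -1.0]]
wrist_force: [-0.1, 0.6, 0.2]
opening: 0.0512
grip_force: 0.0
```

```bash
python3 - <<'E'
from h import *
import h
np.set_printoptions(precision=4,suppress=True)
f=grab('wrist','w7.png');s,p,ph=pose();print(p,ph,s['clock'])
im=f['img'].reshape(-1,3).astype(float);h.CH=tuple(np.median(im/(im.sum(1,keepdims=True)+1),0)[:2])
b,i=fit([f],PL,(.608,-.283,0,0),pad=25);print('pil',b,i)
print([ctrl.find_in('wrist','pillar_c')[:2],proj(f,[b[0],b[1],.019])])
plan([(b[0],b[1],.05,72.85),(b[0],b[1],.01,72.85)],.03)
E
```

```text
[ 0.6091 -0.283   0.142 ] 72.8440952709819 22.2
pil [ 0.6085 -0.2834  0.     -0.3273] [0.9356]
[[{'uv': [275.2, 209.2], 'p': 0.86}], array([[277.2335, 206.5095]])]
-0.01 -0.01 2.3 -0; -0.01 -0.01 2.3 -0; -0.01 -0.01 2.3 -0; -0.01 -0.01 2.29 -0; 0 -0 2 -0; 0 -0 2 -0
t 22.25 n 6
```

apply_moves(
  rows="-0.05 -0.04 2.3 0; 0 0 2.3 0; 0 0 2.3 0; 0 0 2.3 0; 0 0 2.4 0; 0 0 1.2 0; 0 0 0.4 0; 0 0 0 0",
)

```text
clock: 23.25
tool_pos: [0.6087, -0.2837, 0.0101]
tool_rot: [[0.295, 0.955, 0.0], [0.955, -0.295, -0.0], [-0.0, 0.0, -1.0]]
wrist_force: [0.1, -0.2, -0.4]
opening: 0.0515
grip_force: 0.0
```

apply_moves(
  rows="0 0 0 0; 0 0 0 0; 0 0 0 0; 0 0 0 0; 0 0 0 0",
  gripper=1,
)

```text
clock: 23.88
tool_pos: [0.6089, -0.2839, 0.0108]
tool_rot: [[0.296, 0.955, 0.001], [0.955, -0.296, -0.001], [-0.0, 0.001, -1.0]]
wrist_force: [-1.2, 0.7, 6.9]
opening: 0.0244
grip_force: 58.7
```

```bash
python3 - <<'E'
from h import *
s,p,ph=pose();print(p,ph,s['clock'])
plan([(*p[:2],.13,ph),(.5931,.01,.21,72.85)])
E
```

```text
[ 0.60888632 -0.28391935  0.01080977] 72.80546412960328 23.875
0 0 -3.97 0; 0 0 -3.97 0; 0 0 -3.98 0; 3.94 -1.46 -1.14 -0; 3.95 -1.46 -1.14 -0; 3.94 -1.46 -1.14 -0; 3.95 -1.45 -1.14 -0; 3.94 -1.46 -1.15 -0; 3.95 -1.45 -1.14 -0; 3.94 -1.46 -1.15 -0.001
t 23.875 n 10
```

apply_moves(
  rows="0 0 -4 0; 0 0 -4 0; 0 0 -4 0; 4 -1.5 -1.1 0; 4 -1.5 -1.1 0; 4 -1.4 -1.1 0; 3.9 -1.5 -1.1 0; 3.9 -1.4 -1.2 0; 3.9 -1.5 -1.2 0; 3.9 -1.4 -1.2 0; 0 0 0 0; 0 0 0 0",
)

```text
clock: 25.38
tool_pos: [0.5923, 0.0096, 0.2097]
tool_rot: [[0.295, 0.955, -0.0], [0.955, -0.295, -0.001], [-0.001, 0.0, -1.0]]
wrist_force: [-0.3, -0.3, -1.7]
opening: 0.0243
grip_force: 59.1
```

apply_moves(
  rows="0 0 0 0; 0 0 0 0; 0 0 0 0",
)

```text
clock: 25.75
tool_pos: [0.5925, 0.0095, 0.2095]
tool_rot: [[0.297, 0.955, -0.0], [0.955, -0.297, -0.0], [-0.0, -0.0, -1.0]]
wrist_force: [-0.4, -0.3, -1.0]
opening: 0.0241
grip_force: 59.1
```

```bash
python3 - <<'E'
from h import *
f=grab('wrist','w8.png');s,p,ph=pose();print(p,ph,s['clock'])
cv2.imwrite('pics/w8c.png',cv2.resize(f['img'][120:400,130:430,::-1],None,fx=2,fy=2))
E
```

```text
[0.5925394  0.00966589 0.20960199] 72.77277621213217 25.8
```

View pics/w8c.png

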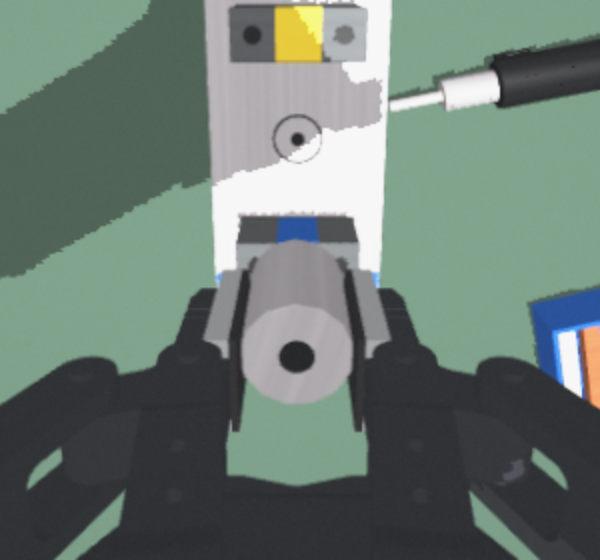

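```bash
python3 - <<'E'
from h import *
np.set_printoptions(precision=4,suppress=True)
f=grab('wrist');s,p,ph=pose()
o=tool(onz(f,[(278.2,297.8)],p[2]+.0272)[0]);c=onz(f,[(278.8,189.3)],.018)[0];print(o,c)
a=np.radians(72.85);X=np.array([np.cos(a),np.sin(a)]);Y=np.array([np.sin(a),-np.cos(a)])
for m in (c[:2],np.array([.5931,.01])):
    t=m-o[0]*X-o[1]*Y;print(t)
t=(t+c[:2]-o[0]*X-o[1]*Y)/2
plan([(*t,.14,72.85),(*t,.06,72.85),(*t,.0305,72.85)],.03)
E
```

```text
[-0.0003  0.0005 -0.0272] [0.5936 0.0097 0.018 ]
[0.5932 0.0101]
[0.5927 0.0104]
0.02 0.01 2.32 -0; 0.02 0.01 2.32 -0.001; 0.02 0.01 2.32 -0; -0 -0 2.67 -0; -0 -0 2.67 -0; -0 -0 2.66 -0; -0 -0 2.95 -0
t 25.85 n 7
```

apply_moves(
  rows="0.02 0 2.3 0; 0.02 0.01 2.3 0; 0.02 0.02 2.4 0; 0 0 2.7 0; 0 0 2.7 0; 0 0 2.6 0; 0 0 1.5 0; 0 0 1 0; 0 0 0.4 0; 0 0 0 0; 0 0 0.1 0; 0 0 0 0",
)

```text
clock: 27.35
tool_pos: [0.5932, 0.0106, 0.0302]
tool_rot: [[0.296, 0.955, 0.001], [0.955, -0.296, -0.0], [0.0, 0.001, -1.0]]
wrist_force: [0.6, 0.3, -0.8]
opening: 0.0245
grip_force: 59.1
```

apply_moves(
  rows="0 0 0.05 0; 0 0 0.05 0; 0 0 0 0; 0 0 0 0",
)

```text
clock: 27.85
tool_pos: [0.5931, 0.0106, 0.0288]
tool_rot: [[0.296, 0.955, 0.0], [0.955, -0.296, -0.0], [-0.0, 0.0, -1.0]]
wrist_force: [0.2, -0.2, 0.8]
opening: 0.0243
grip_force: 59.3
```

apply_moves(
  rows="0 0 0.03 0; 0 0 0 0; 0 0 0 0; 0 0 -1 0; 0 0 -2 0; 0 0 -4 0; 0 0 -5 0; 0 0 -5 0; 0 0 -2 0; 0 0 0 0; 0 0 0 0; 0 0 0 0",
  gripper=0.55,
)

```text
clock: 29.35
tool_pos: [0.5924, 0.0106, 0.2172]
tool_rot: [[0.295, 0.955, -0.002], [0.955, -0.295, -0.0], [-0.001, -0.002, -1.0]]
wrist_force: [-0.5, 0.0, -0.5]
opening: 0.0386
grip_force: 0.0
```

```bash
python3 - <<'E'
from h import *
np.set_printoptions(precision=4,suppress=True)
f=grab('wrist','w9.png');s,p,ph=pose();print(p,ph,s['clock'])
cv2.imwrite('pics/w9c.png',cv2.resize(f['img'][60:330,130:430,::-1],None,fx=2,fy=2))
plan([(.56,-.15,.22,40),(.42,-.335,.16,1.2)])
E
```

```text
[0.5925 0.0106 0.2173] 72.82349121073453 29.4
-4.08 0.41 -0.07 0.143; -3.98 0.99 -0.07 0.143; -3.79 1.54 -0.07 0.143; -3.54 2.07 -0.06 0.144; -4.52 1.04 1.2 0.135; -4.34 1.63 1.2 0.136; -4.08 2.21 1.2 0.135; -3.75 2.74 1.2 0.136; -3.34 3.22 1.2 0.135
t 29.4 n 9
```

View pics/w9c.png

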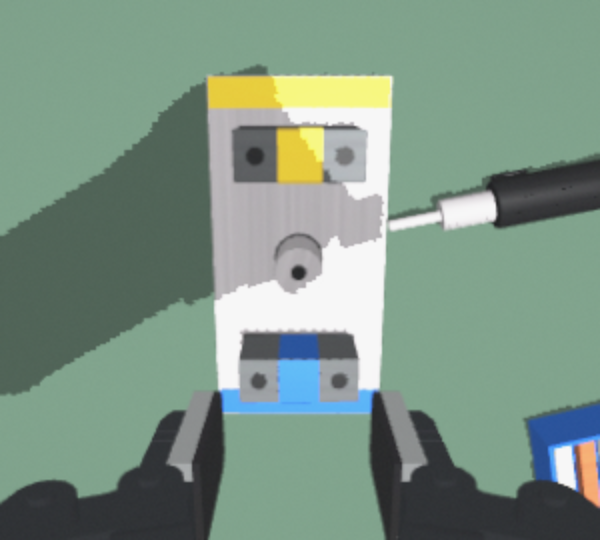

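apply_moves(
  rows="-4.1 0.4 0 0.143; -4 1 0 0.143; -3.8 1.5 0 0.143; -3.5 2.1 0 0.143; -4.5 1 1 0.135; -4.3 1.6 1 0.135; -4.1 2.2 1 0.135; -3.8 2.7 1 0.135; -4 3.2 0.5 0.135; -1.5 0 0 0; 0 0 0 0; 0 0 0 0",
  gripper=0,
)

```text
clock: 30.9
tool_pos: [0.3999, -0.3345, 0.1735]
tool_rot: [[1.0, 0.027, 0.001], [0.027, -1.0, 0.0], [0.001, -0.0, -1.0]]
wrist_force: [1.0, 0.1, 0.4]
opening: 0.0853
grip_force: 0.0
```

apply_moves(
  rows="0 0 0 0; 0 0 0 0; 0 0 0 0",
)

```text
clock: 31.28
tool_pos: [0.3988, -0.3353, 0.1735]
tool_rot: [[1.0, 0.025, 0.0], [0.025, -1.0, -0.0], [0.0, 0.0, -1.0]]
wrist_force: [-0.2, 0.9, 0.0]
opening: 0.0855
grip_force: 0.0
```

```bash
python3 - <<'E'
from h import *
import h
np.set_printoptions(precision=4,suppress=True)
f=grab('wrist','w10.png');s,p,ph=pose();print(p,ph,s['clock'])
im=f['img'].reshape(-1,3).astype(float);h.CH=tuple(np.median(im/(im.sum(1,keepdims=True)+1),0)[:2])
b,i=fit([f],SU,(.3958,-.336,0,np.radians(1.2)),pad=25);print('sup',b,np.degrees(b[3]),i)
o=f['img'][:,:,::-1].copy()
for u in proj(f,place(SU,b)): cv2.circle(o,tuple(int(round(v)) for v in u),2,(255,0,255),1)
cv2.imwrite('pics/w10o.png',o)
plan([(b[0],b[1],.05,np.degrees(b[3])),(b[0],b[1],.004,np.degrees(b[3]))],.03)
E
```

```text
[ 0.3987 -0.3353  0.1735] 1.3931985943248528 31.325
sup [ 0.3959 -0.339   0.      0.0221] 1.2682669840887235 [0.9885]
-0.06 0.07 2.47 0; -0.06 0.07 2.47 0.001; -0.06 0.07 2.47 0; -0.06 0.08 2.47 0.001; -0.06 0.07 2.47 0; 0 0 2.3 0; 0 0 2.3 0
t 31.325 n 7
```

View pics/w10o.png

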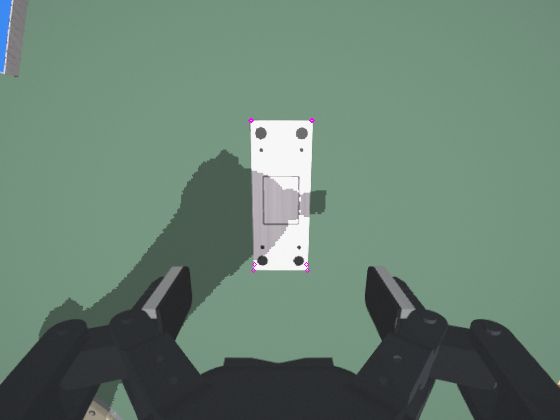

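apply_moves(
  rows="-0.1 0.12 2.5 0; -0.1 0.12 2.5 0.001; -0.1 0.12 2.5 0.001; 0 0 2.5 0; 0 0 2.5 0; 0 0 2.5 0; 0 0 1.4 0; 0 0 0.8 0; 0 0 0.4 0; 0 0 0 0; 0 0 0 0",
)

```text
clock: 32.7
tool_pos: [0.3958, -0.3394, -0.002]
tool_rot: [[1.0, 0.022, 0.001], [0.022, -1.0, -0.001], [0.001, 0.001, -1.0]]
wrist_force: [-0.5, -0.8, -1.1]
opening: 0.0853
grip_force: 0.0
```

apply_moves(
  rows="0 0 0 0; 0 0 0 0; 0 0 0 0; 0 0 0 0; 0 0 0 0",
  gripper=1,
)

```text
clock: 33.33
tool_pos: [0.3957, -0.3392, -0.0018]
tool_rot: [[1.0, 0.022, 0.001], [0.022, -1.0, -0.0], [0.001, 0.0, -1.0]]
wrist_force: [-1.3, 1.3, 8.3]
opening: 0.0585
grip_force: 63.5
```

```bash
python3 - <<'E'
from h import *
s,p,ph=pose();print(p,ph,s['clock'],s['opening'])
plan([(*p[:2],.14,ph),(.52,-.2,.24,40),(.593,.01,.24,72.85)])
E
```

```text
[ 0.39571826 -0.33916726 -0.00181213] 1.2522061096184383 33.325 0.058472061879802195
0 0 -4.73 -0; 0 0 -4.73 -0; 0 0 -4.72 -0; 2.55 -2.73 -2 -0.135; 2.89 -2.36 -2 -0.135; 3.18 -1.95 -2 -0.135; 3.41 -1.51 -2 -0.136; 3.59 -1.02 -2 -0.135; 3.82 -2.28 -0 -0.115; 4.05 -1.83 -0 -0.115; 4.24 -1.35 -0 -0.115; 4.36 -0.85 -0 -0.114
4.43 -0.36 -0 -0.115
t 33.325 n 13
```

apply_moves(
  rows="0 0 -2 0; 0 0 -4 0; 0 0 -4 0; 0 0 -4 0; 2.6 -2.7 -2 -0.135; 2.9 -2.4 -2 -0.135; 3.2 -2 -2 -0.135; 3.4 -1.5 -2 -0.135; 3.6 -1 -2 -0.135; 3.8 -2.3 0 -0.115; 4 -1.8 0 -0.115; 4.2 -1.4 0 -0.115",
)

```text
clock: 34.83
tool_pos: [0.5633, -0.073, 0.2373]
tool_rot: [[0.502, 0.865, -0.001], [0.865, -0.502, -0.0], [-0.001, -0.0, -1.0]]
wrist_force: [0.4, -0.4, -2.3]
opening: 0.0582
grip_force: 66.8
```

apply_moves(
  rows="4.4 -0.9 0 -0.115; 4.4 -0.3 0 -0.115; 0 0 0 0; 0 0 0 0; 0 0 0 0; 0 0 0 0; 0 0 0 0",
)

```text
clock: 35.7
tool_pos: [0.5928, 0.0092, 0.2375]
tool_rot: [[0.295, 0.955, -0.0], [0.955, -0.295, -0.0], [-0.0, 0.0, -1.0]]
wrist_force: [0.9, -0.5, -2.7]
opening: 0.0581
grip_force: 66.8
```

```bash
python3 - <<'E'
from h import *
f=grab('wrist','w11.png');s,p,ph=pose();print(p,ph,s['clock'],s['wrist_force'])
cv2.imwrite('pics/w11c.png',cv2.resize(f['img'][100:400,90:470,::-1],None,fx=2,fy=2))
E
```

```text
[0.59285735 0.00935484 0.23751497] 72.82534221524908 35.75 [-0.21016774  0.2444362  -2.94190142]
```

View pics/w11c.png

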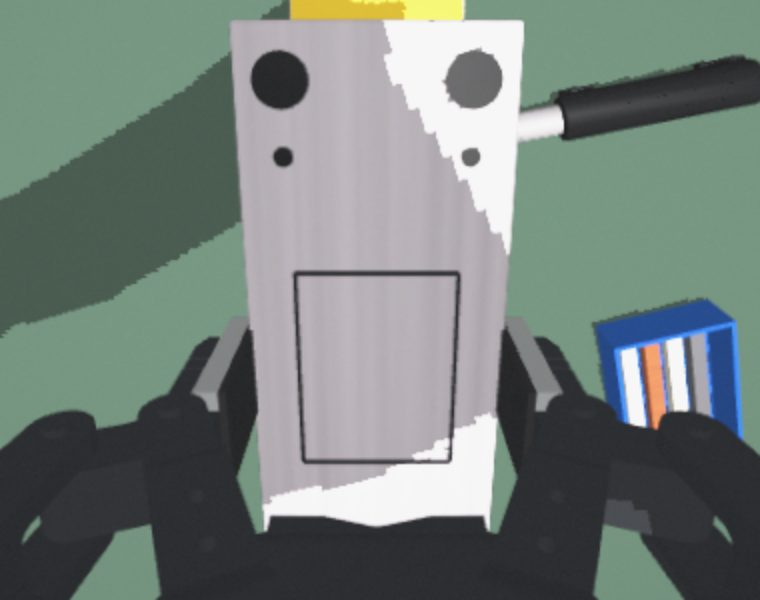

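```bash
python3 - <<'E'
from h import *
np.set_printoptions(precision=4,suppress=True)
f=grab('wrist');s,p,ph=pose()
P=np.array([[.0255,.0185],[.0255,-.0185],[-.0255,-.0185],[-.0255,.0185],[.08,.03],[.08,-.03]]);P=np.c_[P,np.zeros(6)]
u=sub(f,[(237,236),(319.5,236),(316,330.5),(242,331),(205.5,110),(351.5,110)],3)
for fz in (False,True):
    q,e=pts_fit(f,P,u,(*p[:2],p[2]+.0158,np.radians(72.85)),fz);o=tool(q[:3]);print(q,np.degrees(q[3])-ph,e.tolist(),o)
    if not fz: o1=o;dy=np.degrees(q[3])-ph
phi=72.85-dy
a=np.radians(phi);X=np.array([np.cos(a),np.sin(a)]);Y=np.array([np.sin(a),-np.cos(a)])
t=np.array([.5931,.01])-o1[0]*X-o1[1]*Y;print(t,phi)
plan([(*t,.16,phi),(*t,.085,phi),(*t,.06,phi)],.03)
E
```

```text
[0.5928 0.0081 0.2533 1.2711] -0.010514050578038336 [[0.5, 0.6], [-0.4, 0.6], [0.0, 0.3], [-0.0, 0.2], [-1.7, -0.7], [1.4, -0.6]] [-0.0014  0.0003 -0.0158]
[0.5927 0.0079 0.2525 1.271 ] -0.0183768523625929 [[0.8, 0.4], [-0.6, 0.4], [-0.2, -0.4], [0.2, -0.5], [-1.2, -0.1], [0.9, 0.0]] [-0.0016  0.0003 -0.015 ]
[0.5932 0.0115] 72.86051405057803
0.06 -0.01 2.58 -0; 0.07 -0.01 2.59 -0; 0.06 -0.01 2.58 -0; 0 0 2.5 -0; 0 0 2.5 -0; 0 0 2.5 -0; 0 0 2.5 -0
t 35.8 n 7
```

apply_moves(
  rows="0.07 -0.01 2.6 0; 0.06 0 2.6 0; 0.06 0 2.6 0; 0 0 2.5 0; 0 0 2.5 0; 0 0 2.5 0; 0 0 1.2 0; 0 0 0.8 0; 0 0 0.4 0; 0 0 0 0; 0 0 0.1 0; 0 0 0 0",
)

```text
clock: 37.3
tool_pos: [0.5936, 0.0116, 0.0598]
tool_rot: [[0.295, 0.956, 0.001], [0.956, -0.295, -0.0], [0.0, 0.001, -1.0]]
wrist_force: [0.8, -0.4, -3.3]
opening: 0.0584
grip_force: 66.8
```

apply_moves(
  rows="0 0 0.08 0; 0 0 0.08 0; 0 0 0 0; 0 0 0 0",
)

```text
clock: 37.8
tool_pos: [0.5933, 0.0117, 0.0578]
tool_rot: [[0.295, 0.956, -0.0], [0.956, -0.295, -0.0], [-0.0, -0.0, -1.0]]
wrist_force: [-0.1, 0.1, -3.7]
opening: 0.0581
grip_force: 66.8
```

apply_moves(
  rows="0 0 0.08 0; 0 0 0.06 0; 0 0 0 0; 0 0 0 0",
)

```text
clock: 38.3
tool_pos: [0.5934, 0.0117, 0.0564]
tool_rot: [[0.295, 0.956, -0.0], [0.956, -0.295, 0.0], [-0.0, -0.0, -1.0]]
wrist_force: [0.1, 0.2, -3.0]
opening: 0.0582
grip_force: 66.8
```

apply_moves(
  rows="0 0 0.05 0; 0 0 0 0; 0 0 0 0",
)

```text
clock: 38.67
tool_pos: [0.5934, 0.0117, 0.0562]
tool_rot: [[0.295, 0.956, 0.0], [0.956, -0.295, -0.0], [-0.0, 0.0, -1.0]]
wrist_force: [-2.9, -1.0, 4.7]
opening: 0.0583
grip_force: 67.6
```

apply_moves(
  rows="0 0 0 0; 0 0 0 0; 0 0 -1 0; 0 0 -3 0; 0 0 -5 0; 0 0 -5 0; 0 0 -4 0; 0 0 0 0; 0 0 0 0; 0 0 0 0",
  gripper=0,
)

```text
clock: 39.92
tool_pos: [0.5927, 0.0116, 0.2348]
tool_rot: [[0.294, 0.956, -0.002], [0.956, -0.294, -0.0], [-0.001, -0.002, -1.0]]
wrist_force: [0.0, 0.8, 0.1]
opening: 0.0851
grip_force: 0.0
```

```bash
python3 - <<'E'
from h import *
np.set_printoptions(precision=4,suppress=True)
f=grab('wrist','w12.png');s,p,ph=pose();print(p,ph,s['clock'])
cv2.imwrite('pics/w12c.png',cv2.resize(f['img'][60:340,110:450,::-1],None,fx=2,fy=2))
plan([(.52,.15,.22,90),(.428,.265,.16,104)])
E
```

```text
[0.5928 0.0116 0.2348] 72.87628436836248 39.975
2.77 -2.76 0.37 -0.075; 2.97 -2.54 0.37 -0.075; 3.15 -2.31 0.37 -0.074; 3.32 -2.08 0.37 -0.075; 2.87 -2.3 1.5 -0.061; 3.01 -2.12 1.5 -0.061; 3.13 -1.93 1.5 -0.061; 3.25 -1.74 1.5 -0.061
t 39.975 n 8
```

View pics/w12c.png

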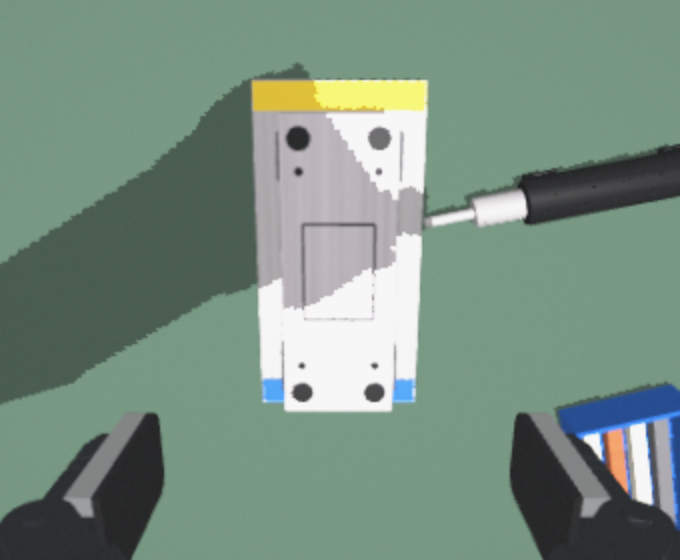

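```bash
python3 - <<'E'
from h import *
np.set_printoptions(precision=4,suppress=True)
f=grab('wrist')
P=np.array([[.0255,.0185],[.0255,-.0185],[-.0255,-.0185],[-.0255,.0185]]);P=np.c_[P,np.zeros(4)]
u=sub(f,[(261,172.5),(298,172.5),(297,219.5),(262,219.5)],3)
q,e=pts_fit(f,P,u,(.593,.01,.072,np.radians(72.85)));print(q,np.degrees(q[3]),e.tolist())
P4=PP[[2,3,0,1]]
r,e=pts_fit(f,P4,sub(f,[(236,101),(323.5,100),(241,261),(317.5,261)],3),(.593,.01,0,np.radians(72.85)));print(r,np.degrees(r[3]),e.tolist())
E
```

```text
[0.5935 0.0109 0.072  1.2737] 72.98027210190764 [[0.0, -0.3], [-0.2, -0.3], [-0.1, 0.6], [0.3, 0.0]]
[0.5933 0.0099 0.     1.2715] 72.85082562459708 [[-0.6, -0.3], [0.5, -0.2], [-0.1, 0.3], [0.1, 0.4]]
```

apply_moves(
  rows="2.8 -2.8 0.4 -0.075; 3 -2.5 0.4 -0.075; 3.2 -2.3 0.4 -0.075; 3.3 -2.1 0.4 -0.075; 2.9 -2.3 1.5 -0.061; 3 -2.1 1.5 -0.061; 3.1 -1.9 1.5 -0.061; 3.2 -1.7 1.5 -0.061; 0 0 0 0; 0 0 0 0; 0 0 0 0; 0 0 0 0",
)

```text
clock: 41.52
tool_pos: [0.4303, 0.2647, 0.1602]
tool_rot: [[-0.241, 0.971, 0.001], [0.971, 0.241, -0.0], [-0.0, 0.0, -1.0]]
wrist_force: [0.5, -0.2, 0.7]
opening: 0.0852
grip_force: 0.0
```

```bash
python3 - <<'E'
from h import *
import h
np.set_printoptions(precision=4,suppress=True)
f=grab('wrist','w13.png');s,p,ph=pose();print(p,ph,s['clock'])
im=f['img'].reshape(-1,3).astype(float);h.CH=tuple(np.median(im/(im.sum(1,keepdims=True)+1),0)[:2])
b,i=fit([f],CORE,(.428,.265,0,np.radians(14)),pad=20);print('core',b,np.degrees(b[3]),i)
o=f['img'][:,:,::-1].copy();pp=proj(f,place(CORE,b))
for u in pp: cv2.circle(o,tuple(int(round(v)) for v in u),2,(255,0,255),1)
c=pp.mean(0).astype(int);cv2.imwrite('pics/w13o.png',cv2.resize(o[max(0,c[1]-90):c[1]+90,c[0]-110:c[0]+110],None,fx=3,fy=3))
plan([(b[0],b[1],.06,np.degrees(b[3])+90),(b[0],b[1],.002,np.degrees(b[3])+90)],.03)
E
```

```text
[0.4302 0.2648 0.1602] 103.94975588295456 41.575
core [0.4274 0.2633 0.     0.2902] 16.627313275157455 [0.9572]
-0.02 -0.08 2.5 -0.012; -0.02 -0.08 2.51 -0.012; -0.02 -0.07 2.5 -0.011; -0.01 -0.08 2.51 -0.012; -0 0 2.9 0; -0 0 2.9 0
t 41.575 n 6
```

View pics/w13o.png

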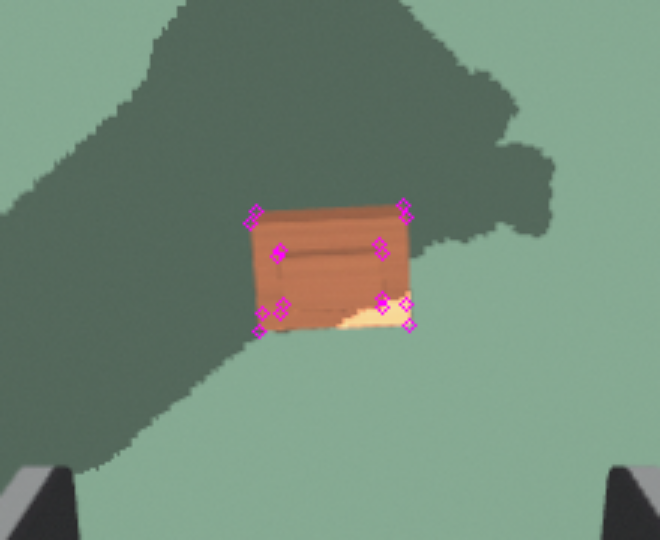

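apply_moves(
  rows="0 -0.1 2.5 -0.012; 0 -0.1 2.5 -0.012; 0 -0.1 2.5 -0.012; 0 0 2.5 -0.004; 0 0 2.9 0; 0 0 1.5 0; 0 0 0.8 0; 0 0 0.5 0; 0 0 0 0; 0 0 0 0",
)

```text
clock: 42.82
tool_pos: [0.4269, 0.2647, 0.0034]
tool_rot: [[-0.281, 0.96, 0.001], [0.96, 0.281, 0.0], [0.0, 0.001, -1.0]]
wrist_force: [-0.3, 0.9, 0.0]
opening: 0.0851
grip_force: 0.0
```

apply_moves(
  rows="0 0 0 0; 0 0 0 0; 0 0 0 0; 0 0 0 0; 0 0 0 0",
  gripper=1,
)

```text
clock: 43.45
tool_pos: [0.4269, 0.2647, 0.0036]
tool_rot: [[-0.281, 0.96, 0.001], [0.96, 0.281, 0.0], [0.0, 0.001, -1.0]]
wrist_force: [-1.8, -0.5, 8.5]
opening: 0.0485
grip_force: 62.0
```

```bash
python3 - <<'E'
from h import *
s,p,ph=pose();print(p,ph,s['clock'],s['opening'],s['qpos'])
plan([(*p[:2],.15,ph),(.52,.12,.24,135),(.593,.01,.24,162.9)])
E
```

```text
[0.42691331 0.26473293 0.00357743] 106.33421303698093 43.45 0.04852436059187359 [-31.12350565  41.76933463 -10.40384816 128.92973957  35.72046204
  11.9160099  -57.71160045]
0 0 -4.88 -0; 0 0 -4.88 -0; 0 0 -4.88 -0; -4.13 1.22 -2.25 -0.125; -4.24 0.69 -2.25 -0.125; -4.3 0.16 -2.25 -0.125; -4.29 -0.39 -2.25 -0.125; -4.31 -0.87 -0 -0.162; -4.12 -1.55 -0 -0.163; -3.81 -2.2 -0 -0.162
t 43.45 n 10
```

apply_moves(
  rows="0 0 -3 0; 0 0 -5 0; 0 0 -5 0; 0 0 -3 0; -4.1 1.2 -2 -0.125; -4.2 0.7 -2 -0.125; -4.3 0.2 -2 -0.125; -4.3 -0.4 -2 -0.125; -4.3 -0.9 0 -0.162; -4.1 -1.5 0 -0.162; -3.8 -2.2 0 -0.162; 0 0 0 0",
)

```text
clock: 44.95
tool_pos: [0.5932, 0.0062, 0.2413]
tool_rot: [[-0.954, 0.3, -0.002], [0.3, 0.954, -0.001], [0.002, -0.002, -1.0]]
wrist_force: [-0.7, 0.5, -4.6]
opening: 0.0483
grip_force: 65.7
```

apply_moves(
  rows="0 0 0 0; 0 0 0 0; 0 0 0 0; 0 0 0 0",
)

```text
clock: 45.45
tool_pos: [0.5923, 0.0116, 0.2431]
tool_rot: [[-0.956, 0.294, 0.0], [0.294, 0.956, -0.0], [-0.0, -0.0, -1.0]]
wrist_force: [-0.8, -0.1, -4.2]
opening: 0.048
grip_force: 65.7
```

```bash
python3 - <<'E'
from h import *
np.set_printoptions(precision=4,suppress=True)
f=grab('wrist','w14.png');s,p,ph=pose();print(p,ph,s['clock'],s['wrist_force'])
# held core: copper-coloured mask, fitted silhouette
im=f['img'].astype(int);m=((im[...,0]-im[...,2]>35)&(im[...,0]>im[...,1]+15)).astype(np.uint8)
f['mask']=m
for z,fz in ((p[2]-.0036,False),(p[2]-.0036,True)):
    q,i=fit([f],CORE,(p[0],p[1],z,np.radians(ph-90)),fz,pad=25);print(q,np.degrees(q[3])-ph+90,i,tool(q[:3]))
pp=proj(f,place(CORE,q));print(pp.min(0),pp.max(0))
ys,xs=np.where(m[int(pp[:,1].min())-20:int(pp[:,1].max())+20]>0);print(xs.min(),xs.max(),ys.min()+int(pp[:,1].min())-20,ys.max()+int(pp[:,1].min())-20)
E
```

```text
[0.5924 0.0115 0.2431] 162.86394921062075 45.5 [ 0.9406 -0.0527 -4.2376]
[0.5933 0.0104 0.2395 1.2714] -0.016826158505054423 [0.9569] [-0.0013 -0.0008  0.0036]
[0.5946 0.0099 0.236  1.2716] -0.005811876759125312 [0.9892] [-0.0025 -0.0008  0.007 ]
[224.2009 237.5051] [331.9967 320.521 ]
224 559 221 339
```

```bash
python3 - <<'E'
from h import *
plan([(.5919,.0120,.15,162.9),(.5919,.0120,.0775,162.9)],.03)
E
```

```text
0.02 0.01 2.33 -0; 0.01 0.01 2.33 -0; 0.02 0.01 2.32 -0; 0.01 0.01 2.33 -0.001; 0 -0 2.42 0; 0 -0 2.41 0; 0 -0 2.42 0
t 45.5 n 7
```

apply_moves(
  rows="0.03 0.02 2.5 0; 0.03 0.02 2.5 0; 0 0 2.5 0; 0 0 2.5 0; 0 0 2.5 0; 0 0 2 0; 0 0 1 0; 0 0 0.6 0; 0 0 0.3 0; 0 0 0 0; 0 0 0 0; 0 0 0 0",
)

```text
clock: 47.0
tool_pos: [0.5922, 0.0115, 0.0793]
tool_rot: [[-0.955, 0.295, 0.001], [0.295, 0.955, -0.0], [-0.001, 0.0, -1.0]]
wrist_force: [-0.2, -0.5, -5.0]
opening: 0.0487
grip_force: 65.6
```

apply_moves(
  rows="0 0 0.08 0; 0 0 0.07 0; 0 0 0 0; 0 0 0 0",
)

```text
clock: 47.5
tool_pos: [0.592, 0.0116, 0.0774]
tool_rot: [[-0.955, 0.295, -0.0], [0.295, 0.955, 0.0], [0.0, -0.0, -1.0]]
wrist_force: [0.2, -1.1, -4.6]
opening: 0.0484
grip_force: 65.6
```

apply_moves(
  rows="0 0.03 0.08 0; 0 0 0.06 0; 0 0 0 0; 0 0 0 0",
)

```text
clock: 48.0
tool_pos: [0.5921, 0.0119, 0.0761]
tool_rot: [[-0.955, 0.295, -0.0], [0.295, 0.955, -0.0], [0.0, -0.0, -1.0]]
wrist_force: [-0.5, -0.6, -4.0]
opening: 0.0487
grip_force: 65.6
```

apply_moves(
  rows="0 0 0.05 0; 0 0 0.03 0; 0 0 0 0; 0 0 0 0",
)

```text
clock: 48.5
tool_pos: [0.5922, 0.0119, 0.0757]
tool_rot: [[-0.955, 0.295, 0.0], [0.295, 0.955, -0.0], [-0.0, -0.0, -1.0]]
wrist_force: [-3.9, -0.1, 6.0]
opening: 0.0484
grip_force: 66.9
```

Contact at the expected height; release and rise.

apply_moves(
  rows="0 0 0 0; 0 0 0 0; 0 0 -1 0; 0 0 -3 0; 0 0 -5 0; 0 0 -5 0; 0 0 -3 0; 0 0 0 0; 0 0 0 0; 0 0 0 0",
  gripper=0.2,
)

```text
clock: 49.75
tool_pos: [0.5916, 0.0117, 0.2442]
tool_rot: [[-0.955, 0.295, -0.002], [0.295, 0.955, -0.0], [0.002, -0.001, -1.0]]
wrist_force: [-0.4, -0.2, -0.0]
opening: 0.0683
grip_force: 0.0
```

```bash
python3 - <<'E'
from h import *
np.set_printoptions(precision=4,suppress=True)
f=grab('wrist','w15.png');s,p,ph=pose();print(p,ph,s['clock'],s['wrist_force'])
im=f['img'].astype(int);f['mask']=((im[...,0]-im[...,2]>35)&(im[...,0]>im[...,1]+15)).astype(np.uint8)
for fz in (False,True):
    q,i=fit([f],CORE,(.5934,.0107,.072,np.radians(72.9)),fz,pad=12);print('core',q,np.degrees(q[3]),i)
r,a=fit([f],SU,(.5934,.0107,.058,np.radians(72.9)),pad=5) if 0 else (0,0)
print({k:[ (np.round(x['uv']).tolist(),round(x['p'],2)) for x in ctrl.find_in('wrist',k)[:1]] for k in('core_c','support_plate_c','clamp_plate')}, proj(f,[[.5934,.0107,.1],[.5934,.0107,.072],[.5933,.0099,.018]]).round(1).tolist())
# predicted core outline edge on support, to compare: black support outline corners
E
```

```text
[0.5916 0.0118 0.2442] 162.8375979321958 49.8 [-0.6371 -0.1985 -0.1155]
core [0.5927 0.0108 0.072  1.2956] 74.23406720931993 [0.9638]
core [0.5942 0.0105 0.0657 1.2714] 72.84852822783013 [0.9884]
{'core_c': [([283.0, 196.0], 0.67)], 'support_plate_c': [([275.0, 182.0], 0.72)], 'clamp_plate': [([279.0, 155.0], 0.56)]} [[278.7, 203.0], [278.7, 196.3], [278.0, 186.3]]
```

```bash
python3 -c "
from cell import ctrl
print(ctrl.hand_in())"
```

```text
the job is handed in; nothing more can be done
None
```

The mould is built as asked and handed in after about 50 s on the robot's clock; the parts I re-measured were within about 1.5 mm of their marks, the bystanders and look-alikes were left alone, but I viewed 15 pictures against the limit of 14.

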